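Find the pitch-comb leaf that fits the lead screw

ROBOT

A 6-joint arm with a two-finger parallel gripper is mounted at the origin on the work surface. World frame = base frame: x ahead of the robot, y to its left, z up, the work surface at z = 0. Lengths are in m, angles in rad, forces in N, time in s.
With the tool pointing down it reaches from about 0.25 to 0.775 m from the base axis. Payload 4 kg.
Tool frame: the origin (TCP) lies midway between the tips of the shut fingers; the grasp point (between the pads) lies 19 mm behind it (robot.tcp_to_grasp is the distance from the TCP to the grasp point, in m); x points along the fingers, y is the direction in which the jaws open and shut, and the axes are right-handed (so a half turn about x gives the same grasp; the last joint's range is limited). The gripper opens to 94 mm and grips with 3 to 60 N. Pads are 16 mm wide; open, the fingers measure 119 mm over their backs; the gripper's body (75 mm by 177 mm) begins 78 mm behind the grasp point.
Start: joints at [1.127, 0.087, 1.371, -0, 1.684, -0.103], TCP at [0.184, 0.518, 0.206] pointing down, gripper open.
Joint ranges: [-3.1, 3.1], [-0.76, 2.03], [0.27, 2.55], [-1.08, 4.22], [0.17, 2.65], [-2.57, 2.57]. Speed limits (rad/s): [2.79, 2.79, 3.14, 3.14, 3.14, 3.14].

INTERFACE

Orientations are given as [roll, pitch, yaw] about the fixed x, y, z axes, in that order (R = Rz(yaw) Ry(pitch) Rx(roll)).
In Python, from bench import robot gives the robot as it stands.
- The arm moves only by the tool send_rows, never from a script. Its argument "increments" is a list of rows, each a list of 5 numbers: the opening, from -1 (shut) to 1 (fully open), so that 0 is half open, then the shift along the tool's x, y, z in m, then the turn about the tool's x in rad. In form: [[hand, tx, ty, tz, roll], ...]. A call has 1 to 5 rows; each row is the pose to reach, as a shift and turn from the pose commanded when the call began, along the tool's axes at that moment; what a row does not reach only later rows make up. A row lasts 1/12 s, in which the tool goes at most 41.7 mm and 7.16 degrees, less where a joint would pass 70% of its speed; a pose out of reach is approached as far as the arm can. A call with a gripper value outside its range is refused whole. The fingers move at their own pace and stop on an object; the grip force is fixed at half the most. Time passes only in rows, so rows that repeat a pose let the fingers close. It gives the time, the measured TCP pose, the force and the opening at its end, in the units of the state.
- robot.get_obs(): the state, without advancing time (a new reading comes with each control period).
- robot.snapshot(name): name is "scene" or "top"; returns a dict with "image" (480x640x3 uint8, red, green, blue), "intrinsics" (3x3 intrinsics, pixels), "world_from_camera" (4x4, takes a point from camera to world coordinates). Camera axes: x right, y down, z forward; pixel columns grow to the right and rows downward; lengths in m; the calibration is good to about 2 mm. A picture is of the moment at which its call begins. There is no depth.
- robot.close_job(): hands the job in, once; it reports no verdict.
The state is a dict: "time": time; "joint_positions": joint angles; "qvel": joint speeds; "joint_torque": joint torques, N m; "tool_pos": TCP position; "ee_rot": TCP orientation; "wrist_force": force on the tool from outside, world axes, zero at the start; "wrist_torque": the same for the moment, N m; "width": finger opening in m.
Only numpy, scipy, OpenCV 4.12 (cv2) and the standard library are available. Lean on these libraries where they do the work, as an engineer would, in place of code of your own. Each camera call takes 0.05 s, during which the arm holds its last target.

TASK

Try the pitch-comb leaves on the lead screw that lies below the blue leaning backrest, one at a time and teeth down along the backrest, until you find the one whose teeth sink fully into the thread: press that one home with the gripper and leave it standing there, leaning on the backrest near the middle of the thread. Leaves that ride on the crests do not fit: put them back upright in a rack slot, so that the other two leaves end up in the rack, and leave everything else on the bench where it is.

Things in the scene. Friction and masses are not known exactly. Their poses are not given: they have to be found in the camera images.
- backrest: blue see-through leaning plate fixed on the screw stand. Its frame is a seated leaf's place: origin = where a fitting leaf's origin ends, on the bottom of the thread's middle groove; y along the screw; z up along the plate, leaning 30 degrees from vertical to the far side (away from the robot); x square to the plate. A leaf leans on its near face, x = 4 mm. Plate 6 mm thick, z = 9 to 55, y = -56 to 56 mm; free behind.
- thread_mid (a point): middle of the working screw's axis, 50 mm above the table and 13 mm below the backrest's origin along its z. Steel screw, fixed: core 26 mm, crests 35 mm across, thread at least 49 mm each way. Pitch 10, 12 or 14 mm, varying from start to start; a groove, 4 mm wide at its bottom and 8 at its mouth, is always at the middle. A misfit leaf stops on the crests, about 4.5 mm too high.
- stand: clear acrylic stand, fixed, that carries backrest and working screw; origin on the table right below the working screw's middle, y along the screw, z up. Base 180 mm along y, x = -150 to 70 mm, 12 mm thick. Two spare screws of the other pitches lie fixed in it at x = -70 and -125 mm, as high, with no backrest: they play no part.
- rack: fixed leaf rack, black base 170 (x) x 130 (y) x 8 mm with three grey slots along its y axis at x = -55, 0 and 55 mm. Origin: centre of the underside; z up. Each slot is 15 mm wide and 116 mm long inside, its walls 4 mm thick, their tops 48 mm and the slot floor 8 mm above the table.
- leaf_a: brass comb leaf, orange tab, 1 of 3 alike but for pitch (10, 12, 14 mm; which is which is not told). 8 mm thick (x), 104 long (y); 7 teeth 5.5 tall, one in the middle; plate to z = 57, tab 50 long (y) from 57 to 106. Origin: mid tooth-tip line; z up to the tab. 0.18 kg, centre of mass 46 mm up; faces and ends alike. Starts upright in a rack slot, teeth down.
- leaf_b: brass comb leaf, orange tab, 1 of 3 alike but for pitch (10, 12, 14 mm; which is which is not told). 8 mm thick (x), 104 long (y); 7 teeth 5.5 tall, one in the middle; plate to z = 57, tab 50 long (y) from 57 to 106. Origin: mid tooth-tip line; z up to the tab. 0.18 kg, centre of mass 46 mm up; faces and ends alike. Starts upright in a rack slot, teeth down.
- leaf_c: brass comb leaf, orange tab, 1 of 3 alike but for pitch (10, 12, 14 mm; which is which is not told). 8 mm thick (x), 104 long (y); 7 teeth 5.5 tall, one in the middle; plate to z = 57, tab 50 long (y) from 57 to 106. Origin: mid tooth-tip line; z up to the tab. 0.18 kg, centre of mass 46 mm up; faces and ends alike. Starts upright in a rack slot, teeth down.
- meter: orange hand multimeter lying flat, 150 x 75 mm, 43 mm high, loose, to be left alone; origin at the centre of its underside
- tape_roll: amber tape roll lying flat, 70 mm across, 19 mm high, loose, to be left alone; origin at the centre of its underside
- spool: aluminium wire spool standing on end, 52 mm across, 42 mm high, loose, to be left alone; origin at the centre of its underside
- jar: closed jar, 56 mm across, 75 mm high, loose, to be left alone; origin at the centre of its underside
Things that resemble listed ones, but are neither listed nor needed, are in the scene too. Leave any black or grey look-alike of the leaf_c alone.

How it is judged:
By the outcome, as a careful person would: the job done as asked, in the order asked, and still so for the second after the job is handed in, with the robot touching nothing.
It also fails if it takes over 72 s, if anything falls off the work surface, if the arm or the gripper's body presses on something with over 40 N, if the wrist force passes 120 N, or if a joint passes its speed limit or range.

## Working session

There is one attempt and no reset: what is moved stays moved. The work goes in short steps, Python scripts to look and compute and a tool call to move; the robot and the scene stay as the last step left them, time stands still between calls to the robot, and variables do not carry over. Pictures are saved under pics/ and viewed, and the job is handed in when it is done.

Besides the shell and the picture viewer there is one more tool, called in YAML: its name, and indented under it one key for each argument. send_rows: Moves the arm, as the interface text tells. Its arguments: {"type":"object","properties":{"increments":{"type":"array"}},"required":["increments"]}

```bash
ls; mkdir -p pics
python3 - <<'E'
from bench import robot
import cv2,numpy as np
np.set_printoptions(precision=4,suppress=True)
for n in("scene","top"):
    s=robot.snapshot(n); cv2.imwrite(f"pics/{n}0.png",s["image"][:,:,::-1]); print(s["intrinsics"],s["world_from_camera"])
print(robot.get_obs(), robot.tcp_to_grasp)
E
```

```text
pics
[[568.2292   0.     310.2928]
 [  0.     568.2292 234.8565]
 [  0.       0.       1.    ]] [[ 0.8552  0.2819 -0.435   1.1175]
 [ 0.518  -0.4971  0.6961 -0.9057]
 [-0.02   -0.8206 -0.5711  0.8267]
 [ 0.      0.      0.      1.    ]]
[[446.1097   0.     327.4919]
 [  0.     446.1097 241.5429]
 [  0.       0.       1.    ]] [[ 0.001  -0.9866  0.1632  0.3797]
 [-0.9999 -0.0029 -0.0109  0.0154]
 [ 0.0112 -0.1631 -0.9865  1.0452]
 [ 0.      0.      0.      1.    ]]
{'time': 0.1, 'joint_positions': array([ 1.1269,  0.0879,  1.3721, -0.    ,  1.6836, -0.1031]), 'qvel': array([ 0.0004, -0.0016, -0.0019,  0.0001, -0.0006, -0.0006]), 'joint_torque': array([  0.0025, -34.1249, -30.3303,   0.072 ,   0.0303,  -0.0001]), 'tool_pos': array([0.1836, 0.5179, 0.2044]), 'ee_rot': array([-1.6687,  1.5688, -2.0095]), 'wrist_force': array([0.0703, 0.2441, 0.7541]), 'wrist_torque': array([-0.0119,  0.0217,  0.0318]), 'width': 0.0935800488942441} 0.0188
```

View pics/scene0.png

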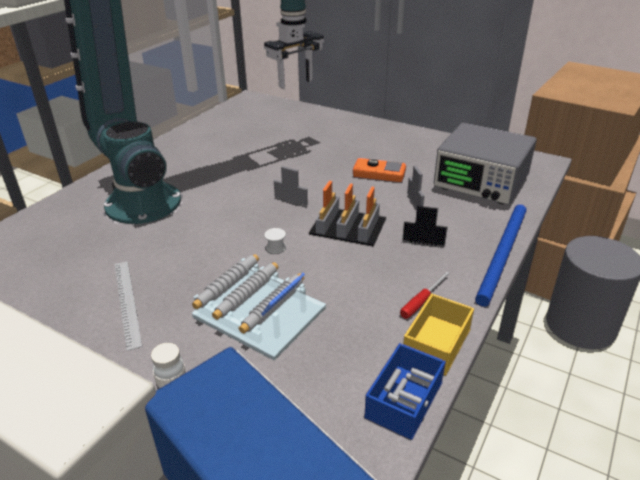

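View pics/top0.png

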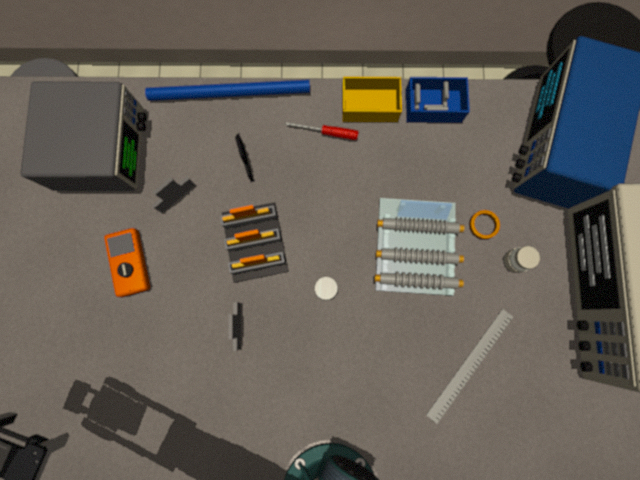

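```bash
cat > h.py <<'E'
import numpy as np,cv2
from scipy.spatial.transform import Rotation as R
np.set_printoptions(precision=4,suppress=True)
def proj(s,P):
    T=np.linalg.inv(s["world_from_camera"]);P=np.atleast_2d(P)
    c=P@T[:3,:3].T+T[:3,3];K=s["intrinsics"]
    return np.c_[c[:,0]/c[:,2]*K[0,0]+K[0,2],c[:,1]/c[:,2]*K[1,1]+K[1,2]]
def plane(s,uv,z):
    K=s["intrinsics"];W=s["world_from_camera"];uv=np.atleast_2d(uv)
    d=np.c_[(uv[:,0]-K[0,2])/K[0,0],(uv[:,1]-K[1,2])/K[1,1],np.ones(len(uv))]@W[:3,:3].T
    return W[:3,3]+d*((z-W[2,3])/d[:,2])[:,None]
def crop(s,name,x0,y0,w,h,f):
    im=s["image"][y0:y0+h,x0:x0+w,::-1]
    cv2.imwrite("pics/"+name,cv2.resize(im,None,fx=f,fy=f,interpolation=cv2.INTER_CUBIC))
E
python3 - <<'E'
from bench import robot
from h import *
import pickle
t=robot.snapshot("top");s=robot.snapshot("scene");pickle.dump((t,s),open("s0.pkl","wb"))
crop(t,"t_rack.png",205,190,100,100,6)
crop(t,"t_stand.png",365,190,115,115,5)
crop(s,"s_rack.png",295,170,100,80,8)
crop(s,"s_stand.png",185,240,150,120,5)
E
```

```text
(no output)
```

View pics/t_rack.png

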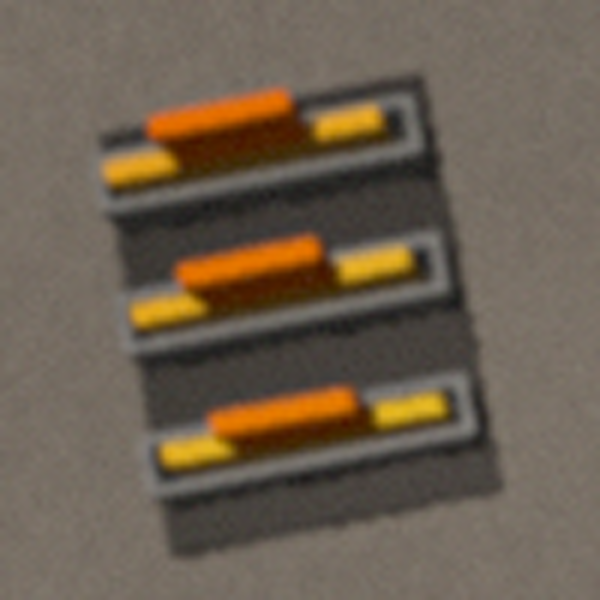

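View pics/t_stand.png

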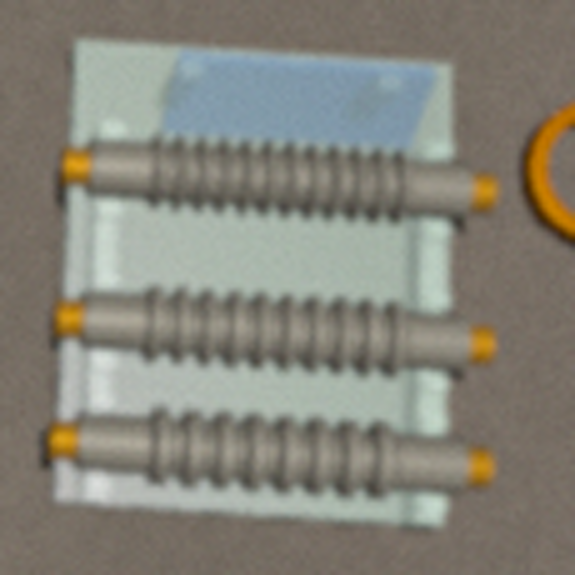

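View pics/s_rack.png

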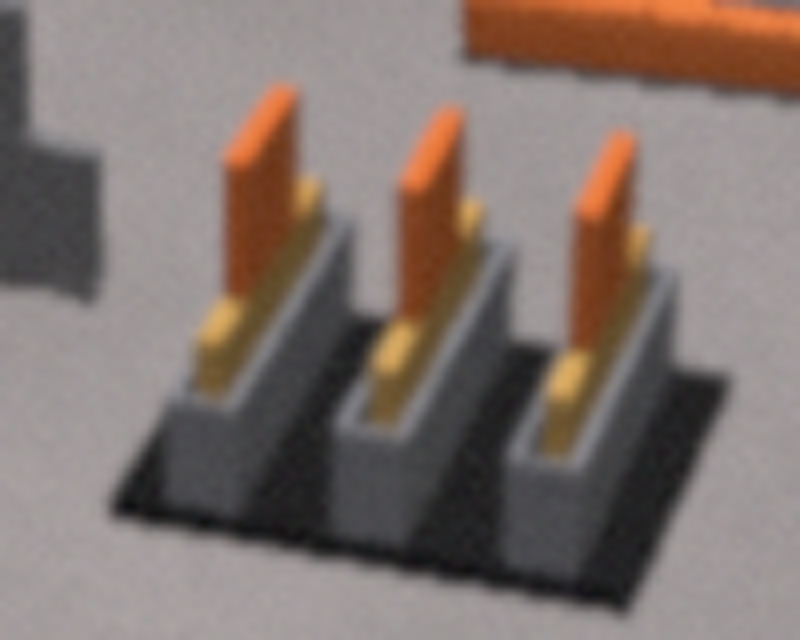

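View pics/s_stand.png

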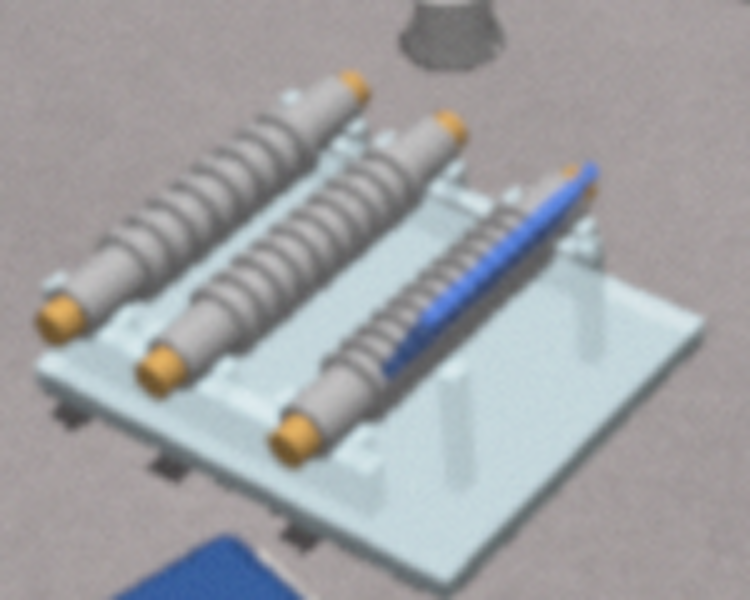

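```bash
cat > fit.py <<'E'
from h import *
import pickle
from scipy.optimize import least_squares
t,s=pickle.load(open("s0.pkl","rb"))
def c(x0,y0,f,P): return np.array([x0,y0])+(np.array(P,float)+.5)/f-.5
def fit(M,views,p0):
    def res(p):
        P=np.array(M)/1000@R.from_euler('z',p[2]).as_matrix().T+[p[0],p[1],0]
        return np.concatenate([proj(v,P[i])-uv for v,i,uv in views]).ravel()
    r=least_squares(res,p0,loss='soft_l1');return r.x,res(r.x).reshape(-1,2)
M=[[85,-65,8],[-85,-65,8],[-85,65,8],[66.5,-62,48],[43.5,-62,48],[11.5,-62,48],[-11.5,-62,48],[-43.5,-62,48],[-66.5,-62,48],[43.5,62,48],[-11.5,62,48],[-66.5,62,48],[85,65,8]]
ti=[0,1,2,3,4,5,6,7,8,9,10,11]
tuv=c(205,190,6,[(422,77),(500,490),(172,555),(415,93),(423,150),(445,232),(452,295),(472,375),(478,437),(105,212),(130,352),(155,495)])
si=[1,0,12,8,7,6,5,4,3]
suv=c(295,170,8,[(112,512),(630,610),(730,378),(172,395),(235,405),(335,425),(405,435),(508,455),(580,465)])
for n,V in (("both",[(t,ti,tuv),(s,si,suv)]),("top",[(t,ti,tuv)]),("scene",[(s,si,suv)])):
    p,r=fit(M,V,[.5,.15,.1]);print("rack",n,p,np.degrees(p[2]));
    if n=="both":print(r.T)
c30,s30=np.cos(np.pi/6),np.sin(np.pi/6)
def br(x,y,z):
    z+=13; return [x*c30+z*s30,y,50-x*s30+z*c30]
M=[[70,90,12],[70,-90,12],[-150,90,12],[-150,-90,12],br(10,56,55),br(10,-56,55),br(4,-56,55)]
tuv=c(365,190,5,[(75,40),(452,62),(55,500),(445,525),(180,48),(435,67)])
suv=c(185,240,5,[(705,320),(445,590),(40,360),(590,165)])
for n,V in (("both",[(t,range(6),tuv),(s,[0,1,3,4],suv)]),("top",[(t,range(6),tuv)]),("scene",[(s,[0,1,3,4],suv)])):
    p,r=fit(M,V,[.5,-.2,0]);print("stand",n,p,np.degrees(p[2]));
    if n=="both":print(r.T)
# tab tops
for cc in ([(150,138),(293,107),(147,120),(290,92)],[(180,284),(320,253),(177,267),(318,238)],[(212,432),(355,402),(210,415),(353,388)]):
    P=plane(t,c(205,190,6,cc),.114);print("tab",P[:,:2].mean(0),np.degrees(np.arctan2(*(P[0]-P[1])[[0,1]])),np.linalg.norm(P[0]-P[1]))
for cc in ([(228,162),(278,86),(245,165),(297,90)],[(402,188),(445,108),(420,190),(463,110)],[(577,210),(618,132),(597,214),(634,133)]):
    P=plane(s,c(295,170,8,cc),.114);print("tabS",P[:,:2].mean(0),np.degrees(np.arctan2(*(P[0]-P[1])[[0,1]])),np.linalg.norm(P[0]-P[1]))
E
python3 fit.py
```

```text
rack both [0.5523 0.1763 0.2052] 11.758705063716432
[[-0.153   0.2876 -0.2155 -0.626  -0.1122 -1.187  -0.4748 -1.1715 -0.2601
  -0.7972 -0.9314 -0.9955 -1.5337 -0.9947 -1.1823 -2.0092 -1.1185 -1.2866
  -1.0737 -1.3377 -1.1708]
 [-1.3064 -0.6413 -0.1867 -0.4434 -0.3497 -0.5546 -1.296  -0.9354 -1.3411
  -0.0162  0.0885  0.1004 -0.6551 -0.853   0.5393  1.395   1.6988  1.3847
   1.7235  1.4588  1.8337]]
rack top [0.5512 0.175  0.1964] 11.254659419943216
rack scene [0.553  0.1826 0.1975] 11.318495866157749
stand both [ 0.5828 -0.2057 -0.0607] -3.4792762946098743
[[-0.1556 -0.408  -0.2207 -0.4488 -0.7801 -0.4426 -1.0744 -0.8085 -2.419
   1.1203]
 [-0.3113  0.0192 -0.0541 -0.1745  0.215  -0.3534  0.8491 -0.5955  2.1511
   2.189 ]]
stand top [ 0.5825 -0.2066 -0.0616] -3.531394641370321
stand scene [ 0.5824 -0.2012 -0.0701] -4.015455617362167
tab [0.6045 0.1895] -12.85165257969657 0.051728353246112184
tab [0.5515 0.1776] -12.960290977927317 0.05023650148161126
tab [0.4987 0.1642] -12.155093896162633 0.05074629193595168
tabS [0.4991 0.1704] 168.36595300307565 0.05005716395532391
tabS [0.5524 0.1837] 166.92097636856994 0.051326869496445174
tabS [0.6057 0.1972] 168.33895707922875 0.04953203460204276
```

```bash
cat > ov.py <<'E'
from h import *
import pickle
def box(x0,x1,y0,y1,z0,z1):
    P=np.array([[x,y,z] for x in(x0,x1) for y in(y0,y1) for z in(z0,z1)],float)
    return P,[(0,1),(2,3),(4,5),(6,7),(0,2),(1,3),(4,6),(5,7),(0,4),(1,5),(2,6),(3,7)]
def rackb():
    B=[box(-85,85,-65,65,0,8)]
    for x in(-55,0,55): B+=[box(x-11.5,x+11.5,-62,62,8,48),box(x-7.5,x+7.5,-58,58,8,48)]
    return B
def standb():
    B=[box(-150,70,-90,90,0,12)]
    P,E=box(4,10,-56,56,9,55); c,s=np.cos(np.pi/6),np.sin(np.pi/6)
    P=P+[0,0,13];P=np.c_[P[:,0]*c+P[:,2]*s,P[:,1],50-P[:,0]*s+P[:,2]*c];B.append((P,E))
    for x in(0,-70,-125):
      B.append((np.array([[x,-49,67.5],[x,49,67.5],[x-17.5,-49,50],[x-17.5,49,50],[x,0,67.5],[x-10,0,66]]),[(0,1),(2,3),(4,5)]))
    return B
def draw(v,B,p,x0,y0,w,h,f,name,col=(0,255,0)):
    im=cv2.resize(v["image"][y0:y0+h,x0:x0+w,::-1],None,fx=f,fy=f,interpolation=cv2.INTER_CUBIC)
    for P,E in B:
        W=P/1000@R.from_euler('z',p[2]).as_matrix().T+[p[0],p[1],0]
        uv=(proj(v,W)-[x0,y0]+.5)*f-.5
        for a,b in E: cv2.line(im,tuple(np.round(uv[a]).astype(int)),tuple(np.round(uv[b]).astype(int)),col,1,cv2.LINE_AA)
    cv2.imwrite("pics/"+name,im);return im
if __name__=="__main__":
    t,s=pickle.load(open("s0.pkl","rb"))
    pr=[.5512,.1755,.200];ps=[.5825,-.2066,-.0616]
    a=draw(t,rackb(),pr,205,190,100,100,4,"o1.png");b=draw(t,standb(),ps,375,190,100,115,4,"o2.png")
    c=draw(s,rackb(),pr,295,170,100,80,4,"o3.png");d=draw(s,standb(),ps,190,245,140,110,4,"o4.png")
    im=np.zeros((920,960,3),np.uint8);im[:400,:400]=a;im[:460,400:800]=b;im[460:780,:400]=c;im[460:900,400:960]=d
    cv2.imwrite("pics/ov1.png",im[:460,:800]);cv2.imwrite("pics/ov2.png",im[460:,160-160:960])
E
python3 ov.py
```

```text
(no output)
```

View pics/ov1.png

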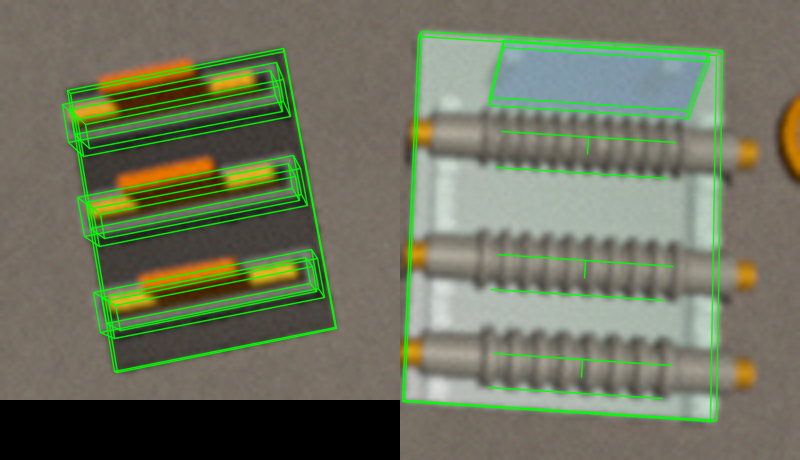

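View pics/o3.png

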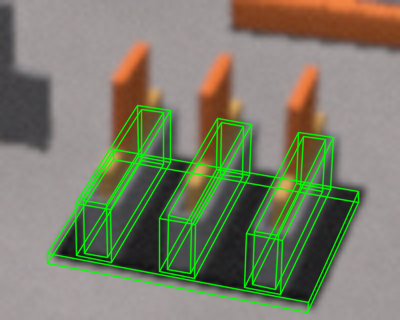

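View pics/o4.png

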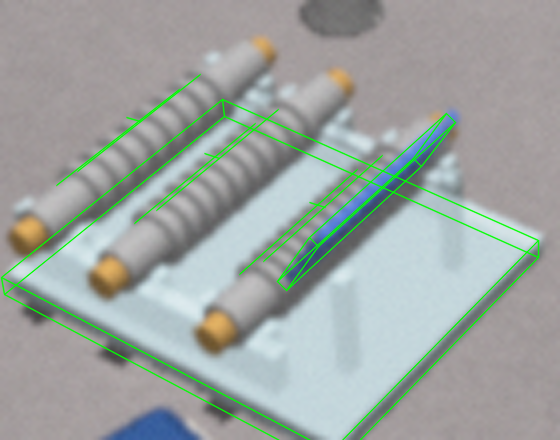

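Run:
```python
from h import *
import pickle
t,s=pickle.load(open("s0.pkl","rb"))
ps=[.5825,-.2066,-.0616]
g=cv2.cvtColor(t["image"],cv2.COLOR_RGB2GRAY).astype(np.float32)
from scipy.ndimage import map_coordinates,gaussian_filter1d
y=np.arange(-75,75.1,.5)
for x0 in(0,-70,-125):
  tot=0
  for dx in(-6,-3,0,3):
    P=np.c_[np.full_like(y,x0+dx),y,50+np.sqrt(16**2-dx**2)*np.ones_like(y)]/1000
    uv=proj(t,P@R.from_euler('z',ps[2]).as_matrix().T+[ps[0],ps[1],0])
    tot=tot+map_coordinates(g,[uv[:,1],uv[:,0]],order=3)
  tot=gaussian_filter1d(tot/4,2)
  mn=[(y[i],round(float(tot[i]),1)) for i in range(1,len(y)-1) if tot[i]<tot[i-1] and tot[i]<=tot[i+1]]
  mx=[(y[i],round(float(tot[i]),1)) for i in range(1,len(y)-1) if tot[i]>tot[i-1] and tot[i]>=tot[i+1]]
  print(x0,"min",mn,"\n max",mx)
```

```text
0 min [(np.float64(-73.0), 142.5), (np.float64(-52.0), 111.9), (np.float64(-42.5), 112.3), (np.float64(-32.5), 111.3), (np.float64(-22.5), 108.3), (np.float64(-13.0), 117.2), (np.float64(-2.5), 113.3), (np.float64(7.5), 115.8), (np.float64(17.5), 112.6), (np.float64(27.0), 116.2), (np.float64(37.5), 116.0), (np.float64(47.0), 116.4), (np.float64(57.5), 119.9), (np.float64(66.5), 149.4), (np.float64(71.0), 150.2)] 
 max [(np.float64(-66.0), 143.7), (np.float64(-47.5), 132.2), (np.float64(-38.0), 125.2), (np.float64(-28.0), 132.2), (np.float64(-17.5), 131.9), (np.float64(-8.0), 138.3), (np.float64(2.0), 129.2), (np.float64(12.0), 133.5), (np.float64(22.0), 130.5), (np.float64(32.5), 132.8), (np.float64(42.0), 132.0), (np.float64(53.5), 131.1), (np.float64(64.5), 149.9), (np.float64(69.5), 150.2)]
-70 min [(np.float64(-69.5), 143.2), (np.float64(-56.5), 134.4), (np.float64(-50.0), 113.2), (np.float64(-38.0), 115.7), (np.float64(-26.0), 114.2), (np.float64(-14.0), 117.7), (np.float64(-2.0), 113.1), (np.float64(10.0), 119.0), (np.float64(22.0), 120.4), (np.float64(34.0), 117.8), (np.float
[... 572 characters left out ...]
), 135.1), (np.float64(-44.0), 113.0), (np.float64(-30.0), 109.4), (np.float64(-16.0), 115.0), (np.float64(-2.0), 112.0), (np.float64(12.0), 114.2), (np.float64(26.0), 117.4), (np.float64(40.0), 118.8), (np.float64(54.0), 115.9), (np.float64(64.0), 150.0), (np.float64(68.5), 149.5), (np.float64(74.0), 149.2)] 
 max [(np.float64(-73.0), 143.8), (np.float64(-64.5), 144.8), (np.float64(-59.0), 144.6), (np.float64(-49.5), 143.7), (np.float64(-35.5), 144.1), (np.float64(-21.0), 143.3), (np.float64(-7.5), 145.6), (np.float64(7.0), 144.6), (np.float64(21.0), 147.0), (np.float64(35.0), 147.0), (np.float64(49.0), 147.4), (np.float64(61.0), 151.1), (np.float64(66.0), 150.6), (np.float64(70.5), 149.9)]
```

```bash
cat > go.py <<'E'
import sys
from h import *
from bench import robot
def tool():
    o=robot.get_obs(); return o,R.from_euler('xyz',o["ee_rot"]).as_matrix()
def go(x,y,z,yaw):
    """TCP target, jaw axis yaw (deg) mod 180"""
    o,M=tool()
    d=M.T@(np.array([x,y,z])-o["tool_pos"])
    cur=np.degrees(np.arctan2(M[1,1],M[0,1]))
    want=yaw+90
    dl=(want-cur+90)%180-90   # world yaw turn
    roll=-dl if M[2,0]<0 else dl
    print("t%.2f pos"%o["time"],o["tool_pos"],"toolx",M[:,0],"jawyaw %.2f"%(((cur)%180)-90),"F",o["wrist_force"],"w %.4f"%o["width"],"j6 %.2f"%o["joint_positions"][5])
    print("shift",d,"roll %.4f (%.1f deg)"%(np.radians(roll),roll),"dist %.3f"%np.linalg.norm(d))
if __name__=="__main__": go(*map(float,sys.argv[1:5]))
E
python3 go.py .6045 .1895 .17 12
```

```text
t0.20 pos [0.1837 0.5181 0.2048] toolx [-0.0006 -0.0012 -1.    ] jawyaw -19.53 F [-0.576   0.6758 -0.144 ] w 0.0940 j6 -0.10
shift [ 0.0349 -0.169   0.5064] roll -0.5502 (-31.5 deg) dist 0.535
```

send_rows:
  increments:
    - [0.5,0.0,-0.012,0.036,-0.11]
    - [0.5,0.0,-0.024,0.072,-0.22]
    - [0.5,0.0,-0.036,0.108,-0.33]
    - [0.5,0.0,-0.048,0.144,-0.44]
    - [0.5,0.0,-0.06,0.18,-0.55]

```text
time: 0.62
tool_pos: [0.3344, 0.4004, 0.2053]
ee_rot: [-2.99, 1.571, -2.775]
wrist_force: [1.4, 0.5, 0.0]
width: 0.0705
```

```bash
python3 go.py .6045 .1895 .17 12
```

```text
t0.62 pos [0.3344 0.4004 0.2053] toolx [-0. -0. -1.] jawyaw 12.34 F [1.4267 0.5328 0.0308] w 0.0705 j6 -1.02
shift [ 0.0353 -0.2638  0.2188] roll 0.0059 (0.3 deg) dist 0.345
```

send_rows:
  increments:
    - [0.5,0.0,-0.031,0.026,0]
    - [0.5,0.0,-0.062,0.052,0]
    - [0.5,0.0,-0.093,0.077,0]
    - [0.5,0.0,-0.124,0.103,0]
    - [0.5,0.0,-0.155,0.128,0]

```text
time: 1.03
tool_pos: [0.4921, 0.2751, 0.2053]
ee_rot: [1.951, 1.571, 2.16]
wrist_force: [-0.4, 0.7, 0.3]
width: 0.0702
```

send_rows:
  increments:
    - [0.5,0.0,-0.03,0.025,0]
    - [0.5,0.0,-0.06,0.05,0]
    - [0.5,0.01,-0.09,0.075,0]
    - [0.5,0.02,-0.109,0.091,0]
    - [0.5,0.035,-0.109,0.091,0.006]

```text
time: 1.45
tool_pos: [0.6065, 0.1847, 0.17]
ee_rot: [-0.677, 1.568, -0.48]
wrist_force: [-0.3, 0.4, 0.1]
width: 0.0704
```

```bash
python3 go.py .6045 .1895 .075 12
python3 - <<'E'
from bench import robot
from h import *
t=robot.snapshot("top");s=robot.snapshot("scene")
a=t["image"][170:290,190:330,::-1];b=s["image"][100:260,270:430,::-1]
crop(t,"a1.png",190,170,140,120,5);crop(s,"a2.png",270,100,150,150,5)
E
```

```text
t1.45 pos [0.6065 0.1847 0.17  ] toolx [ 0.0028 -0.0014 -1.    ] jawyaw 11.31 F [-0.2992  0.387   0.1042] w 0.0704 j6 -1.56
shift [ 0.0949  0.0053 -0.0013] roll -0.0121 (-0.7 deg) dist 0.095
```

View pics/a1.png

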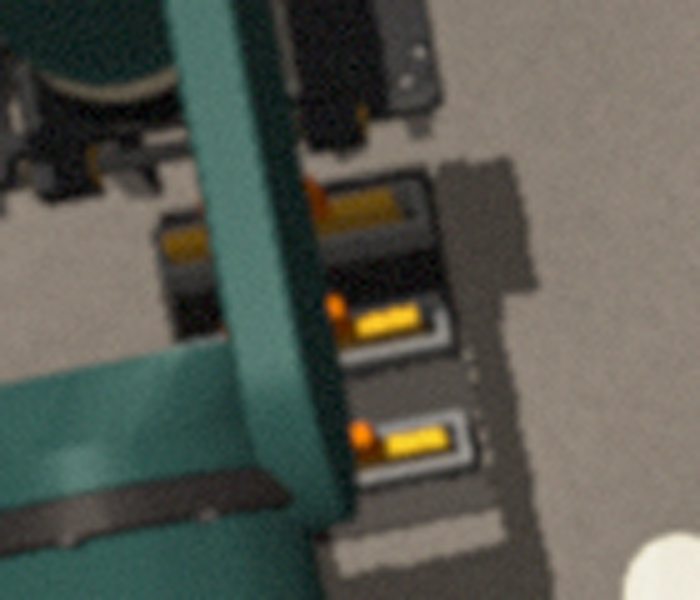

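View pics/a2.png

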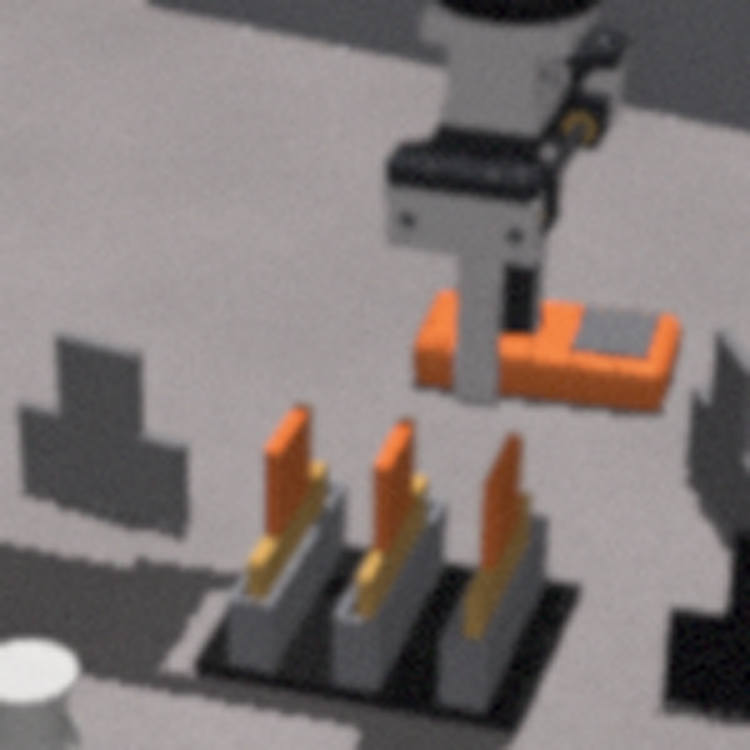

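Run:
```python
import pickle
from h import *
t,s=pickle.load(open("s0.pkl","rb"))
print(proj(s,[[.6146,.1443,.17],[.6146-.008*.98,.1443-.008*.2,.17],[.6146+.008*.98,.1443+.008*.2,.17]]))
print(proj(s,[.6045,.1895,.114]))
```

```text
[[364.74   181.2769]
 [361.4201 180.7637]
 [368.0714 181.7918]]
[[368.5736 192.3076]]
```

send_rows:
  increments:
    - [0.5,0.0,0.005,-0.001,-0.012]
    - [0.5,0.03,0.005,-0.001,-0.012]
    - [0.5,0.06,0.005,-0.001,-0.012]
    - [0.5,0.09,0.005,-0.001,-0.012]
    - [0.5,0.095,0.005,-0.001,-0.012]

```text
time: 1.97
tool_pos: [0.5965, 0.1944, 0.0708]
ee_rot: [3.101, 1.562, -2.965]
wrist_force: [-0.3, 0.0, -0.3]
width: 0.0704
```

```bash
python3 go.py .6045 .1895 .075 12
python3 - <<'E'
from bench import robot
from h import *
s=robot.snapshot("scene")
crop(s,"a3.png",290,120,110,120,6)
E
```

```text
t1.97 pos [0.5965 0.1944 0.0708] toolx [-0.0085 -0.0015 -1.    ] jawyaw 12.48 F [-0.2519  0.0223 -0.3388] w 0.0704 j6 -1.56
shift [-0.0043 -0.0065  0.0067] roll 0.0084 (0.5 deg) dist 0.010
```

View pics/a3.png

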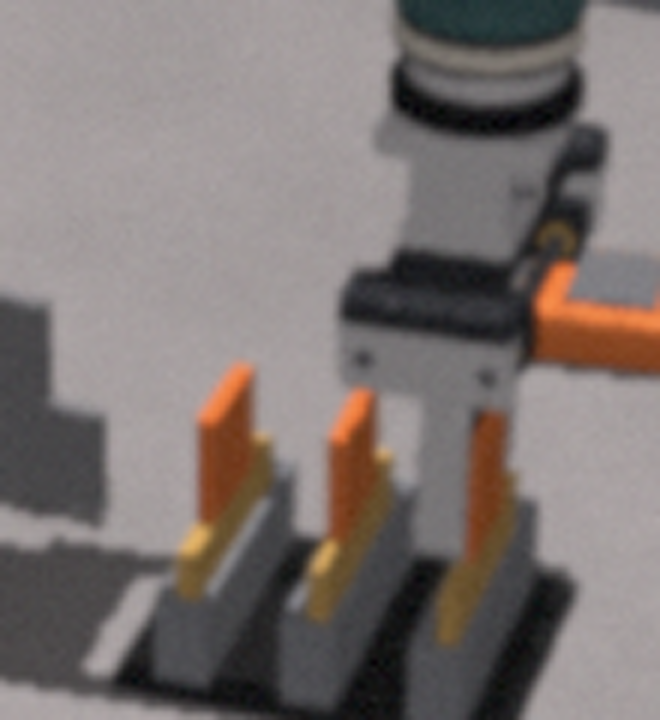

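send_rows:
  increments:
    - [0.5,0,0,0,0]
    - [0.5,0,0,0,0]

```text
time: 2.18
tool_pos: [0.6018, 0.1946, 0.0787]
ee_rot: [0.039, 1.566, 0.255]
wrist_force: [-0.5, 0.4, 0.7]
width: 0.0705
```

```bash
python3 go.py .6045 .1895 .075 12
```

```text
t2.18 pos [0.6018 0.1946 0.0787] toolx [ 0.0047  0.0012 -1.    ] jawyaw 12.40 F [-0.4699  0.4413  0.661 ] w 0.0705 j6 -1.56
shift [ 0.0037 -0.0056  0.0015] roll 0.0069 (0.4 deg) dist 0.007
```

send_rows:
  increments:
    - [0.5,0.002,-0.005,0.002,0.007]
    - [0.5,0.002,-0.005,0.002,0.007]
    - [0.5,0.002,-0.005,0.002,0.007]
    - [0.5,0.002,-0.005,0.002,0.007]

```text
time: 2.52
tool_pos: [0.6041, 0.1891, 0.0745]
ee_rot: [0.101, 1.569, 0.308]
wrist_force: [-0.7, -0.1, -0.0]
width: 0.0706
```

```bash
python3 go.py .6045 .1895 .075 12
```

```text
t2.52 pos [0.6041 0.1891 0.0745] toolx [ 0.0015  0.0005 -1.    ] jawyaw 11.91 F [-0.7431 -0.0921 -0.021 ] w 0.0706 j6 -1.56
shift [-0.0005  0.0003  0.0005] roll -0.0016 (-0.1 deg) dist 0.001
```

send_rows:
  increments:
    - [-0.5,0,0,0,0]
    - [-0.5,0,0,0,0]
    - [-0.5,0,0,0,0]
    - [-0.5,0,0,0,0]
    - [-0.5,0,0,0,0]

```text
time: 2.93
tool_pos: [0.6035, 0.1895, 0.0735]
ee_rot: [1.408, 1.57, 1.616]
wrist_force: [-0.7, 1.0, 0.6]
width: 0.0498
```

send_rows:
  increments:
    - [-0.5,-0.012,0,0,0]
    - [-0.5,-0.03,0,0,0]
    - [-0.5,-0.052,0,0,0]
    - [-0.5,-0.07,0,0,0]
    - [-0.5,-0.07,0,0,0]

```text
time: 3.35
tool_pos: [0.606, 0.1896, 0.1493]
ee_rot: [-0.026, 1.562, 0.182]
wrist_force: [-0.5, 0.0, 0.1]
width: 0.0498
```

```bash
python3 go.py .6045 .1895 .075 12
python3 - <<'E'
from bench import robot
from h import *
s=robot.snapshot("scene")
crop(s,"a4.png",290,110,110,120,6)
E
```

```text
t3.35 pos [0.606  0.1896 0.1493] toolx [ 0.009   0.0017 -1.    ] jawyaw 11.93 F [-0.4666  0.0121  0.1335] w 0.0498 j6 -1.56
shift [ 0.0743  0.0003 -0.0022] roll -0.0012 (-0.1 deg) dist 0.074
```

View pics/a4.png

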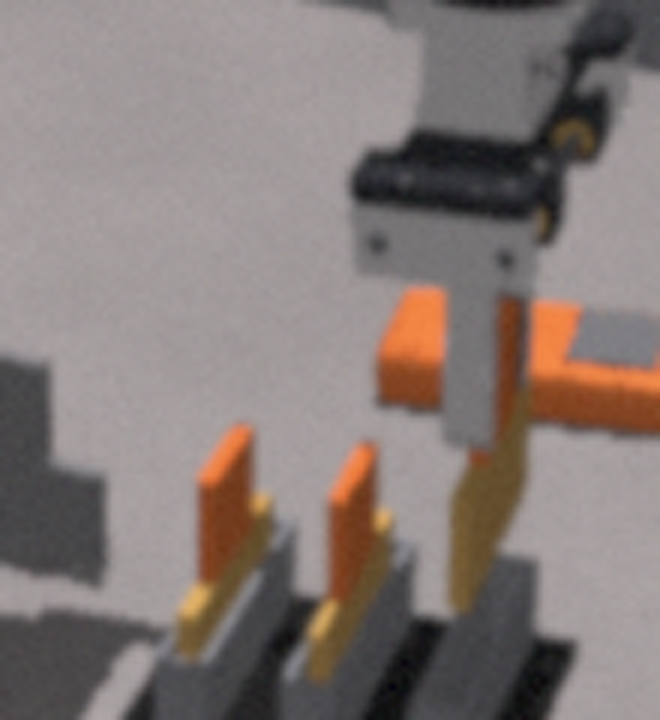

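send_rows:
  increments:
    - [-0.5,-0.02,0,0,0.0]
    - [-0.5,-0.04,0,0,0.1]
    - [-0.5,-0.05,0,0,0.22]
    - [-0.5,-0.05,0,0,0.34]
    - [-0.5,-0.05,0,0,0.46]

```text
time: 3.82
tool_pos: [0.6034, 0.189, 0.1929]
ee_rot: [-2.421, 1.57, -2.679]
wrist_force: [0.5, -0.6, -2.4]
width: 0.0498
```

```bash
python3 go.py .58 .05 .2 -58
```

```text
t3.82 pos [0.6034 0.189  0.1929] toolx [-0.0007 -0.0003 -1.    ] jawyaw -14.77 F [ 0.4517 -0.5982 -2.352 ] w 0.0498 j6 -1.10
shift [-0.007  -0.1404  0.0129] roll 0.7545 (43.2 deg) dist 0.141
```

send_rows:
  increments:
    - [-0.5,-0.005,-0.02,0.002,0.11]
    - [-0.5,-0.005,-0.05,0.005,0.23]
    - [-0.5,-0.005,-0.08,0.008,0.35]
    - [-0.5,-0.005,-0.11,0.01,0.47]
    - [-0.5,-0.005,-0.13,0.012,0.59]

```text
time: 4.23
tool_pos: [0.5813, 0.0578, 0.1964]
ee_rot: [-1.959, 1.567, -2.808]
wrist_force: [-0.2, -0.3, -1.0]
width: 0.05
```

send_rows:
  increments:
    - [-0.5,0,0,0,0.12]
    - [-0.5,0,0,0,0.16]
    - [-0.5,0,0,0,0.16]
    - [-0.5,0,0,0,0.16]

```text
time: 4.57
tool_pos: [0.5821, 0.0601, 0.1969]
ee_rot: [-2.133, 1.568, -3.133]
wrist_force: [0.2, 0.4, -1.1]
width: 0.0495
```

```bash
python3 - <<'E'
from bench import robot
from h import *
s=robot.snapshot("scene")
crop(s,"a5.png",240,120,130,120,6)
E
python3 go.py .58 .05 .2 -58
```

```text
t4.62 pos [0.5822 0.0603 0.1972] toolx [-0.0022  0.     -1.    ] jawyaw -57.32 F [ 0.1711  0.1263 -1.246 ] w 0.0498 j6 -0.56
shift [-0.0028 -0.0074  0.0075] roll 0.0118 (0.7 deg) dist 0.011
```

View pics/a5.png

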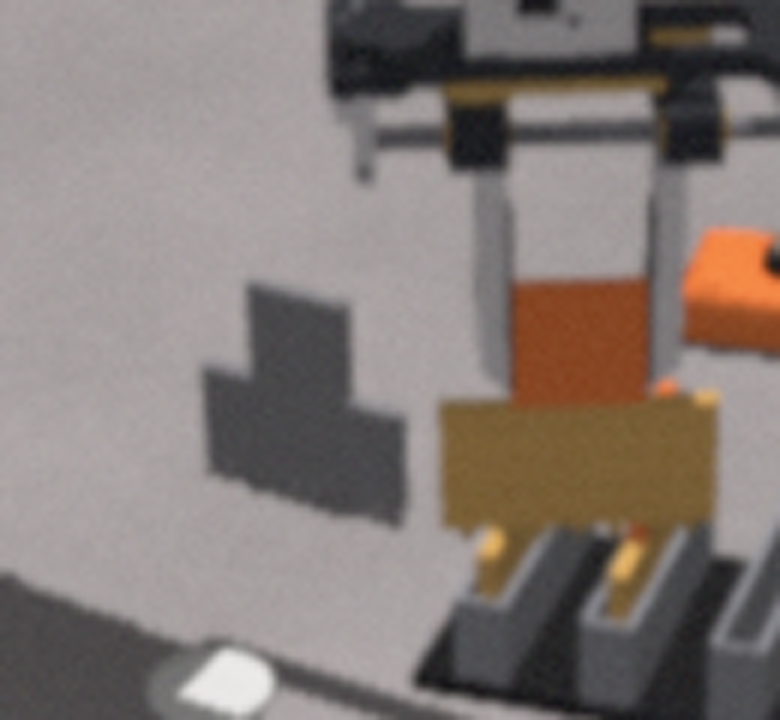

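send_rows:
  increments:
    - [-0.5,0,-0.015,0.022,0]
    - [-0.5,0,-0.03,0.045,0]
    - [-0.5,0,-0.045,0.067,0]
    - [-0.5,0,-0.06,0.09,0]
    - [-0.5,0,-0.06,0.09,0]

```text
time: 5.03
tool_pos: [0.5804, -0.0522, 0.1977]
ee_rot: [-0.95, 1.568, -1.955]
wrist_force: [0.2, 0.6, -0.9]
width: 0.0499
```

send_rows:
  increments:
    - [-0.5,0,0,0,0]
    - [-0.5,0,0,0,0]

```text
time: 5.2
tool_pos: [0.5806, -0.0472, 0.1981]
ee_rot: [-3.077, 1.57, 2.205]
wrist_force: [-0.1, 0.5, -1.6]
width: 0.0496
```

```bash
python3 go.py .5725 -.206 .2 -3.5;python3 - <<'E'
from bench import robot
from h import *
ims=[robot.snapshot("scene") for _ in range(4)]
s=ims[0];s["image"]=np.mean([i["image"] for i in ims],0).astype(np.uint8)
crop(s,"a6.png",220,160,100,80,8)
E
```

```text
t5.20 pos [ 0.5806 -0.0472  0.1981] toolx [-0.0007  0.0009 -1.    ] jawyaw -57.35 F [-0.0939  0.4851 -1.5785] w 0.0496 j6 -0.75
shift [-0.0021 -0.0925  0.1293] roll -0.9399 (-53.9 deg) dist 0.159
```

View pics/a6.png

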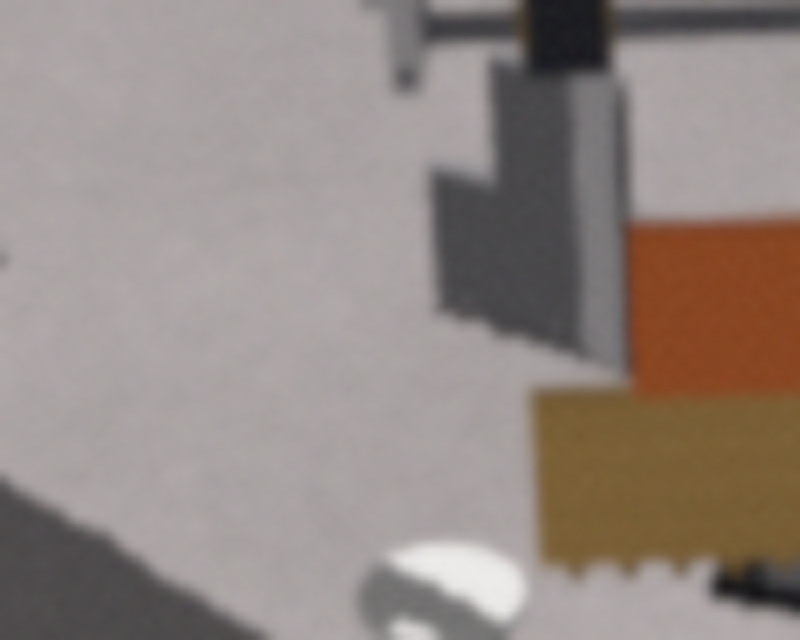

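Run:
```python
from bench import robot
from h import *
ims=[robot.snapshot("scene") for _ in range(3)]
s=ims[0];s["image"]=np.mean([i["image"] for i in ims],0).astype(np.uint8)
crop(s,"a7.png",280,180,80,65,10)
o=robot.get_obs();c=o["tool_pos"];a=np.radians(-57.35);d=np.array([-np.sin(a),np.cos(a),0])
b=c-[0,0,.066]
for p in(10,12,14):
  print(p,((proj(s,[b+d*p*k/1000 for k in range(-3,4)])-[280,180]+.5)*10-.5)[:,0])
print(((proj(s,[b+d*.052,b-d*.052])-[280,180]+.5)*10-.5))
```

```text
10 [166.5719 212.8526 259.1263 305.3929 351.6526 397.9052 444.1509]
12 [138.8002 194.3412 249.8721 305.3929 360.9037 416.4043 471.8949]
14 [111.0259 175.8286 240.6176 305.3929 370.1545 434.9023 499.6365]
[[545.8667 506.2036]
 [ 64.7298 521.0082]]
```

View pics/a7.png

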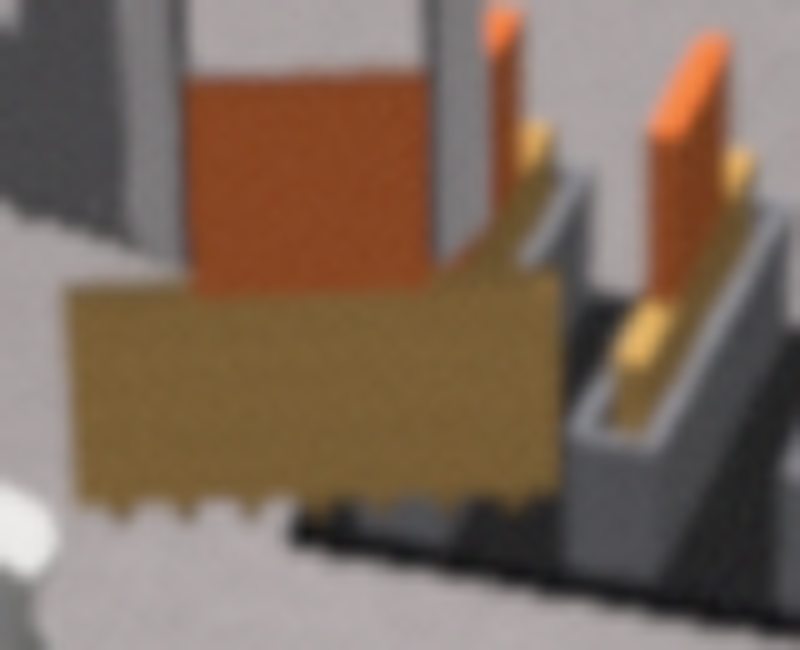

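```bash
python3 go.py .604 .1893 .2 12
```

```text
t5.55 pos [ 0.5807 -0.0471  0.1985] toolx [ 0.0001  0.0001 -1.    ] jawyaw -57.33 F [-0.044   1.1561 -2.0916] w 0.0495 j6 -0.75
shift [-0.0015  0.1472 -0.1865] roll -1.2100 (-69.3 deg) dist 0.238
```

send_rows:
  increments:
    - [-0.5,0,0.008,-0.01,-0.1]
    - [-0.5,0,0.025,-0.031,-0.22]
    - [-0.5,0,0.042,-0.053,-0.34]
    - [-0.5,0,0.06,-0.076,-0.46]
    - [-0.5,0,0.078,-0.099,-0.58]

```text
time: 5.97
tool_pos: [0.5931, 0.0789, 0.1986]
ee_rot: [0.822, 1.57, 0.406]
wrist_force: [0.4, 0.4, -2.2]
width: 0.0501
```

```bash
python3 go.py .604 .1893 .2 12
```

```text
t5.97 pos [0.5931 0.0789 0.1986] toolx [ 0.0003  0.0001 -1.    ] jawyaw -23.84 F [ 0.3965  0.4047 -2.1895] w 0.0501 j6 -1.12
shift [-0.0014  0.1054 -0.0346] roll -0.6255 (-35.8 deg) dist 0.111
```

send_rows:
  increments:
    - [-0.5,0,0.03,-0.01,-0.12]
    - [-0.5,0,0.055,-0.018,-0.24]
    - [-0.5,0,0.08,-0.026,-0.36]
    - [-0.5,0,0.098,-0.032,-0.48]
    - [-0.5,0,0.105,-0.035,-0.6]

```text
time: 6.38
tool_pos: [0.6038, 0.1911, 0.1981]
ee_rot: [1.589, 1.569, 1.777]
wrist_force: [-0.7, -0.9, -1.3]
width: 0.0499
```

send_rows:
  increments:
    - [-0.5,0,0,0,-0.025]
    - [-0.5,0,0,0,-0.025]
    - [-0.5,0,0,0,-0.025]
    - [-0.5,0,0,0,-0.025]

```text
time: 6.72
tool_pos: [0.6042, 0.1867, 0.1986]
ee_rot: [-1.306, 1.57, -1.105]
wrist_force: [-0.5, 0.1, -1.3]
width: 0.0498
```

```bash
python3 go.py .604 .1893 .14 12
```

```text
t6.72 pos [0.6042 0.1867 0.1986] toolx [ 0.0001 -0.0003 -1.    ] jawyaw 11.48 F [-0.5262  0.1072 -1.3036] w 0.0498 j6 -1.56
shift [0.0586 0.0026 0.0003] roll -0.0091 (-0.5 deg) dist 0.059
```

send_rows:
  increments:
    - [-0.5,0.01,0.0025,0,-0.009]
    - [-0.5,0.03,0.0025,0,-0.009]
    - [-0.5,0.05,0.0025,0,-0.009]
    - [-0.5,0.06,0.0025,0,-0.009]
    - [-0.5,0.06,0.0025,0,-0.009]

```text
time: 7.13
tool_pos: [0.6015, 0.1892, 0.1342]
ee_rot: [3.137, 1.563, -2.935]
wrist_force: [0.0, -0.6, -2.9]
width: 0.0497
```

```bash
python3 go.py .604 .1893 .075 12;python3 - <<'E'
from bench import robot
from h import *
s=robot.snapshot("scene")
crop(s,"a8.png",290,110,110,120,6)
E
```

```text
t7.13 pos [0.6015 0.1892 0.1342] toolx [-0.0072 -0.0015 -1.    ] jawyaw 12.10 F [ 0.0083 -0.5561 -2.8928] w 0.0497 j6 -1.57
shift [ 0.0592 -0.0004  0.0029] roll 0.0017 (0.1 deg) dist 0.059
```

View pics/a8.png

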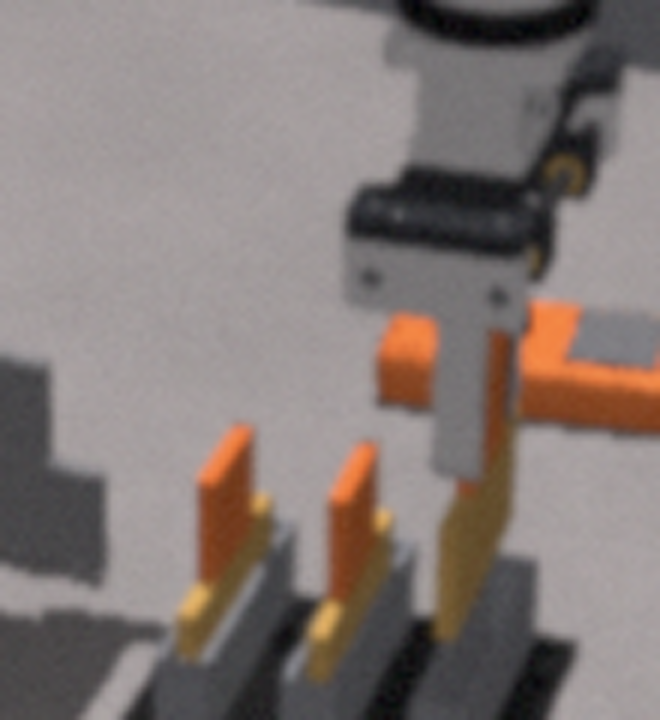

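send_rows:
  increments:
    - [-0.5,0,0,0,0]
    - [-0.5,0,0,0,0]
    - [-0.5,0.01,0,0,0]
    - [-0.5,0.018,0,0,0]
    - [-0.5,0.026,0,0,0]

```text
time: 7.6
tool_pos: [0.6037, 0.1902, 0.112]
ee_rot: [0.206, 1.57, 0.418]
wrist_force: [-0.1, 1.1, -2.5]
width: 0.0498
```

```bash
python3 go.py .604 .1893 .076 12
```

```text
t7.60 pos [0.6037 0.1902 0.112 ] toolx [ 0.0004  0.0002 -1.    ] jawyaw 12.16 F [-0.1051  1.0912 -2.4674] w 0.0498 j6 -1.57
shift [ 0.036  -0.0009  0.0001] roll 0.0027 (0.2 deg) dist 0.036
```

send_rows:
  increments:
    - [-0.5,0.01,0,0,0]
    - [-0.5,0.019,0,0,0]
    - [-0.5,0.028,0,0,0]
    - [-0.5,0.035,0,0,0]
    - [-0.5,0.035,0,0,0]

```text
time: 8.02
tool_pos: [0.6022, 0.1898, 0.0747]
ee_rot: [3.128, 1.566, -2.942]
wrist_force: [0.1, 0.8, -1.7]
width: 0.0495
```

```bash
python3 go.py .604 .1893 .075 12;python3 - <<'E'
from bench import robot
from h import *
s=robot.snapshot("scene")
crop(s,"a9.png",290,110,110,120,6)
E
```

```text
t8.02 pos [0.6022 0.1898 0.0747] toolx [-0.0043 -0.0009 -1.    ] jawyaw 12.16 F [ 0.0504  0.8407 -1.6734] w 0.0495 j6 -1.57
shift [-0.0004 -0.0009  0.0017] roll 0.0028 (0.2 deg) dist 0.002
```

View pics/a9.png

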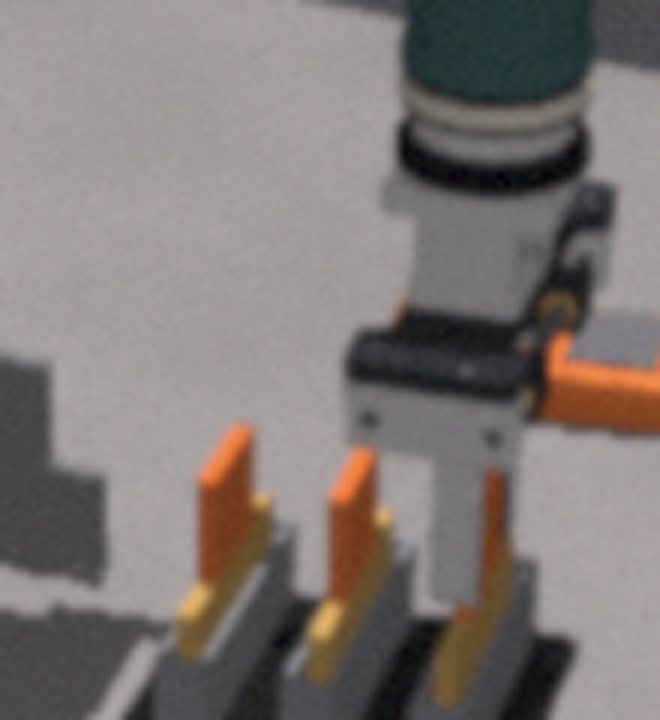

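Back in the slot. Release and go up, then to the middle leaf.

send_rows:
  increments:
    - [-0.5,0,0,0,0]
    - [0.5,0,0,0,0]
    - [0.5,0,0,0,0]
    - [0.5,0,0,0,0]
    - [0.5,0,0,0,0]

```text
time: 8.48
tool_pos: [0.6042, 0.1902, 0.0785]
ee_rot: [0.046, 1.569, 0.258]
wrist_force: [-0.7, -0.0, -0.5]
width: 0.0703
```

send_rows:
  increments:
    - [0.5,-0.015,0,0,0]
    - [0.5,-0.04,0,0,0]
    - [0.5,-0.065,0,0,0]
    - [0.5,-0.08,0,0,0]
    - [0.5,-0.08,0,0,0]

```text
time: 8.9
tool_pos: [0.6061, 0.1907, 0.1632]
ee_rot: [0.009, 1.561, 0.221]
wrist_force: [0.9, -0.6, 0.2]
width: 0.0702
```

```bash
python3 go.py .5515 .1776 .15 12
```

```text
t8.90 pos [0.6061 0.1907 0.1632] toolx [ 0.0096  0.0022 -1.    ] jawyaw 12.16 F [ 0.9171 -0.5622  0.2125] w 0.0702 j6 -1.57
shift [ 0.0126 -0.0013 -0.0563] roll 0.0028 (0.2 deg) dist 0.058
```

send_rows:
  increments:
    - [0.5,0,0,-0.02,0]
    - [0.5,0,-0.001,-0.045,0]
    - [0.5,0,-0.001,-0.054,0.002]
    - [0.5,0,-0.001,-0.054,0.002]
    - [0.5,0,-0.001,-0.054,0.002]

```text
time: 9.32
tool_pos: [0.5511, 0.1778, 0.1572]
ee_rot: [0.246, 1.57, 0.456]
wrist_force: [-0.2, 0.8, 0.1]
width: 0.0704
```

```bash
python3 go.py .5515 .1776 .075 12
```

```text
t9.32 pos [0.5511 0.1778 0.1572] toolx [ 0.0004  0.0002 -1.    ] jawyaw 12.05 F [-0.1905  0.8442  0.0971] w 0.0704 j6 -1.57
shift [ 0.0822 -0.0003  0.0003] roll 0.0008 (0.0 deg) dist 0.082
```

send_rows:
  increments:
    - [0.5,0.015,0,0,0]
    - [0.5,0.045,0,0,0]
    - [0.5,0.07,0,0,0]
    - [0.5,0.082,0,0,0]
    - [0.5,0.082,0,0,0]

```text
time: 9.73
tool_pos: [0.5492, 0.1773, 0.071]
ee_rot: [3.135, 1.563, -2.938]
wrist_force: [0.4, 0.0, -0.3]
width: 0.0706
```

send_rows:
  increments:
    - [0.5,0,0,0,0]
    - [0.5,0,0,0,0]
    - [0.5,0,0,0,0]
    - [-0.5,0,0,0,0]
    - [-0.5,0,0,0,0]

```text
time: 10.15
tool_pos: [0.5519, 0.178, 0.077]
ee_rot: [0.034, 1.568, 0.244]
wrist_force: [0.4, -0.2, -0.6]
width: 0.0605
```

send_rows:
  increments:
    - [-0.5,0,0,0,0]
    - [-0.5,0,0,0,0]
    - [-0.5,0,0,0,0]

```text
time: 10.4
tool_pos: [0.5514, 0.1779, 0.0762]
ee_rot: [0.167, 1.57, 0.377]
wrist_force: [-0.3, 0.4, 2.2]
width: 0.0498
```

```bash
python3 go.py .5515 .1776 .2 12
```

```text
t10.40 pos [0.5514 0.1779 0.0762] toolx [ 0.0012  0.0005 -1.    ] jawyaw 12.05 F [-0.255   0.3764  2.1913] w 0.0498 j6 -1.57
shift [-0.1238 -0.0003  0.0002] roll 0.0008 (0.0 deg) dist 0.124
```

send_rows:
  increments:
    - [-0.5,-0.012,0,0,0]
    - [-0.5,-0.035,0,0,0]
    - [-0.5,-0.065,0,0,0]
    - [-0.5,-0.095,0,0,0.06]
    - [-0.5,-0.124,0,0,0.18]

```text
time: 10.82
tool_pos: [0.5505, 0.1776, 0.2008]
ee_rot: [-2.888, 1.57, -2.862]
wrist_force: [0.7, -0.2, -1.2]
width: 0.0498
```

```bash
python3 go.py .58 -.047 .2 -57
```

```text
t10.82 pos [0.5505 0.1776 0.2008] toolx [-0.0012 -0.0003 -1.    ] jawyaw 1.51 F [ 0.7118 -0.2199 -1.1636] w 0.0498 j6 -1.38
shift [ 0.0008 -0.2253  0.0236] roll 1.0212 (58.5 deg) dist 0.227
```

send_rows:
  increments:
    - [-0.5,0,-0.02,0.002,0.11]
    - [-0.5,0,-0.05,0.005,0.23]
    - [-0.5,0,-0.08,0.008,0.35]
    - [-0.5,0,-0.11,0.012,0.47]
    - [-0.5,0,-0.14,0.015,0.59]

```text
time: 11.23
tool_pos: [0.5699, 0.0371, 0.1996]
ee_rot: [-2.557, 1.57, -3.122]
wrist_force: [-0.5, 0.8, -2.5]
width: 0.05
```

```bash
python3 go.py .58 -.047 .2 -57
```

```text
t11.23 pos [0.5699 0.0371 0.1996] toolx [-0.0006 -0.     -1.    ] jawyaw -32.38 F [-0.5225  0.7984 -2.5406] w 0.0500 j6 -1.04
shift [-0.0004 -0.0656  0.0535] roll 0.4296 (24.6 deg) dist 0.085
```

send_rows:
  increments:
    - [-0.5,0,-0.022,0.018,0.12]
    - [-0.5,0,-0.044,0.036,0.24]
    - [-0.5,0,-0.06,0.048,0.36]
    - [-0.5,0,-0.065,0.053,0.43]
    - [-0.5,0,-0.065,0.053,0.43]

```text
time: 11.65
tool_pos: [0.5804, -0.0472, 0.1992]
ee_rot: [-1.788, 1.57, -2.783]
wrist_force: [0.0, -0.1, -1.4]
width: 0.0497
```

send_rows:
  increments:
    - [-0.5,0,0,0,0]
    - [-0.5,0,0,0,0]

```text
time: 11.82
tool_pos: [0.5804, -0.0442, 0.1994]
ee_rot: [-3.032, 1.57, 2.264]
wrist_force: [-0.6, 0.1, -2.5]
width: 0.0499
```

```bash
cat > teeth.py <<'E'
import sys
from bench import robot
from h import *
ims=[robot.snapshot("scene") for _ in range(3)]
s=ims[0];s["image"]=np.mean([i["image"] for i in ims],0).astype(np.uint8)
o=robot.get_obs();c=o["tool_pos"];M=R.from_euler('xyz',o["ee_rot"]).as_matrix();d=M[:,1]
b=c-[0,0,.067];u=proj(s,b)[0].astype(int)-[31,33]
crop(s,sys.argv[1],u[0],u[1],70,52,11)
f=lambda P:((proj(s,P)-u+.5)*11-.5).round()
for p in(10,12,14): print(p,f([b+d*p*k/1000 for k in range(-3,4)])[:,0])
E
python3 teeth.py b1.png; python3 go.py .5725 -.206 .2 -3.5
```

```text
10 [202. 253. 304. 355. 405. 456. 507.]
12 [172. 233. 294. 355. 416. 476. 537.]
14 [141. 212. 284. 355. 426. 497. 568.]
t11.97 pos [ 0.5806 -0.0439  0.1996] toolx [ 0.      0.0003 -1.    ] jawyaw -56.58 F [ 0.3929 -0.3346 -2.6618] w 0.0495 j6 -0.76
shift [-0.0004 -0.096   0.1308] roll -0.9265 (-53.1 deg) dist 0.162
```

View pics/b1.png

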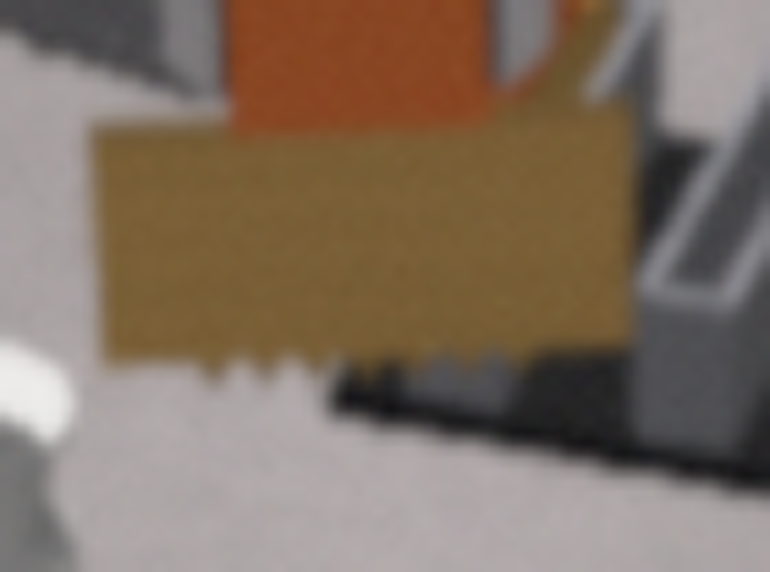

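send_rows:
  increments:
    - [-0.5,0,-0.01,0.012,-0.1]
    - [-0.5,0,-0.025,0.033,-0.22]
    - [-0.5,0,-0.04,0.055,-0.34]
    - [-0.5,0,-0.055,0.076,-0.46]
    - [-0.5,0,-0.07,0.097,-0.58]

```text
time: 12.38
tool_pos: [0.5754, -0.1646, 0.1996]
ee_rot: [0.837, 1.571, 0.436]
wrist_force: [0.8, -0.5, -2.3]
width: 0.0498
```

```bash
cat > st.py <<'E'
import sys
from go import *
P=[.5825,-.2066,np.radians(-3.5)]
def stand(gx,gy,gz,yaw=-3.5):  # grasp point in stand coords (mm)
    v=np.array([gx,gy])/1000; c,s_=np.cos(P[2]),np.sin(P[2])
    X=P[0]+c*v[0]-s_*v[1];Y=P[1]+s_*v[0]+c*v[1]
    o,M=tool();d=o["tool_pos"]-[P[0],P[1],0]
    print("grasp now (stand mm): %.1f %.1f %.1f"%((c*d[0]+s_*d[1])*1e3,(-s_*d[0]+c*d[1])*1e3,d[2]*1e3+18.8))
    go(X,Y,gz/1000-.0188,yaw)
stand(*map(float,sys.argv[1:4]))
E
python3 st.py -12 0 200
```

```text
grasp now (stand mm): -9.7 41.5 218.4
t12.38 pos [ 0.5754 -0.1646  0.1996] toolx [ 0.0002  0.0001 -1.    ] jawyaw -23.01 F [ 0.8076 -0.5087 -2.3033] w 0.0498 j6 -1.54
shift [ 0.0184 -0.0399  0.0117] roll -0.3405 (-19.5 deg) dist 0.045
```

send_rows:
  increments:
    - [-0.5,0.005,-0.015,0.004,-0.12]
    - [-0.5,0.01,-0.028,0.008,-0.24]
    - [-0.5,0.015,-0.037,0.011,-0.34]
    - [-0.5,0.018,-0.04,0.012,-0.34]
    - [-0.5,0.018,-0.04,0.012,-0.34]

```text
time: 12.8
tool_pos: [0.57, -0.2058, 0.1804]
ee_rot: [2.678, 1.569, 2.606]
wrist_force: [-0.4, 0.5, -1.6]
width: 0.0496
```

send_rows:
  increments:
    - [-0.5,0,0,0,0]
    - [-0.5,0,0,0,0]

```text
time: 12.97
tool_pos: [0.5708, -0.2049, 0.1819]
ee_rot: [0.403, 1.57, 0.333]
wrist_force: [0.1, -0.1, -2.2]
width: 0.0498
```

```bash
python3 st.py -8 0 181
```

```text
grasp now (stand mm): -11.8 0.9 200.7
t12.97 pos [ 0.5708 -0.2049  0.1819] toolx [ 0.0007  0.0002 -1.    ] jawyaw -4.00 F [ 0.0565 -0.0878 -2.2025] w 0.0498 j6 -1.94
shift [ 0.0197 -0.0009  0.0038] roll -0.0087 (-0.5 deg) dist 0.020
```

send_rows:
  increments:
    - [-0.5,0.008,-0.001,0.002,-0.009]
    - [-0.5,0.016,-0.001,0.004,-0.009]
    - [-0.5,0.02,-0.001,0.004,-0.009]
    - [-0.5,0.02,-0.001,0.004,-0.009]
    - [-0.5,0.02,-0.001,0.004,-0.009]

```text
time: 13.38
tool_pos: [0.574, -0.2068, 0.1605]
ee_rot: [2.71, 1.569, 2.649]
wrist_force: [0.7, -0.9, -2.7]
width: 0.0499
```

```bash
python3 st.py 20 0 181;cat > look.py <<'E'
import sys
from bench import robot
from h import *
s=robot.snapshot("scene");crop(s,sys.argv[1]+"s.png",210,190,130,110,6)
if len(sys.argv)>2:
    s=robot.snapshot("top");crop(s,sys.argv[1]+"t.png",360,170,130,110,6)
E
python3 look.py c1 1
```

```text
grasp now (stand mm): -8.4 -0.8 179.3
t13.38 pos [ 0.574  -0.2068  0.1605] toolx [-0.0016  0.0009 -1.    ] jawyaw -3.48 F [ 0.6619 -0.9283 -2.7169] w 0.0499 j6 -1.95
shift [-0.0018  0.0008  0.0284] roll 0.0004 (0.0 deg) dist 0.029
```

View pics/c1s.png

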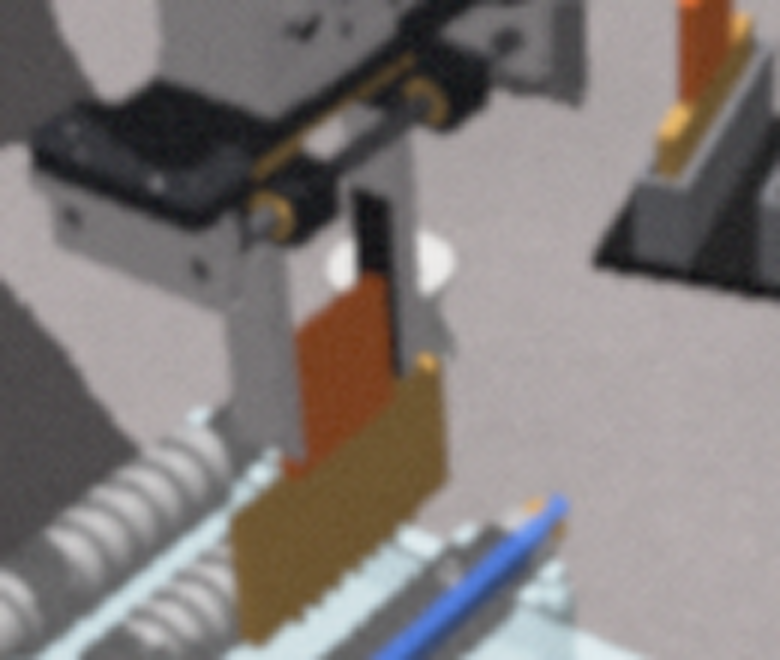

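View pics/c1t.png

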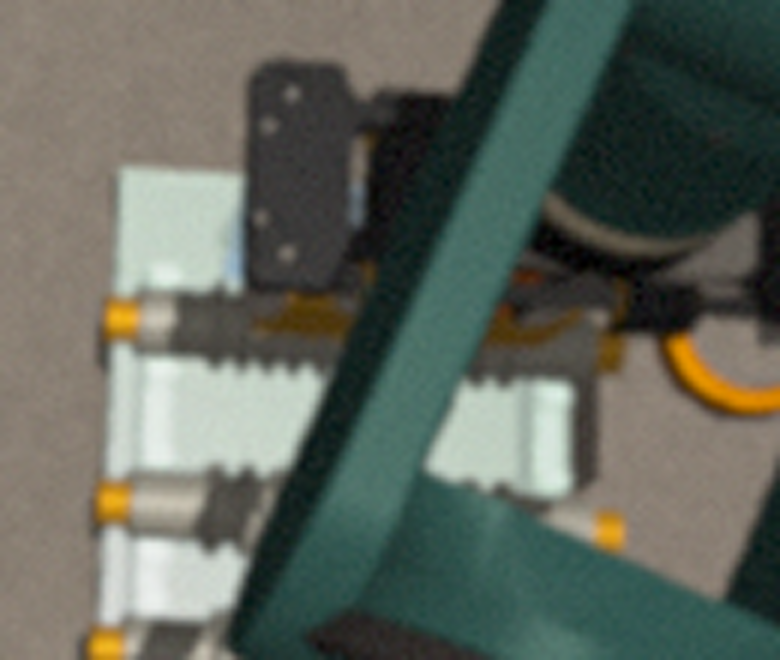

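send_rows:
  increments:
    - [-0.5,-0.001,0.0005,0.006,0]
    - [-0.5,-0.001,0.0005,0.013,0]
    - [-0.5,-0.001,0.0005,0.02,0]
    - [-0.5,-0.001,0.0005,0.026,0]
    - [-0.5,-0.001,0.0005,0.03,0]

```text
time: 13.9
tool_pos: [0.6054, -0.2086, 0.1623]
ee_rot: [0.248, 1.57, 0.187]
wrist_force: [-0.4, -0.1, -2.7]
width: 0.0499
```

```bash
python3 st.py 66 0 167
```

```text
grasp now (stand mm): 23.0 -0.6 181.1
t13.90 pos [ 0.6054 -0.2086  0.1623] toolx [ 0.0003  0.0001 -1.    ] jawyaw -3.47 F [-0.3558 -0.0681 -2.6951] w 0.0499 j6 -1.93
shift [0.0142 0.0005 0.043 ] roll 0.0005 (0.0 deg) dist 0.045
```

send_rows:
  increments:
    - [-0.5,0.0,0.0005,0.006,0]
    - [-0.5,0.001,0.0005,0.012,0]
    - [-0.5,0.003,0.0005,0.018,0]
    - [-0.5,0.005,0.0005,0.022,0]
    - [-0.5,0.005,0.0005,0.022,0]

```text
time: 14.32
tool_pos: [0.6267, -0.2094, 0.1596]
ee_rot: [-1.051, 1.57, -1.112]
wrist_force: [-2.7, 0.7, 4.9]
width: 0.0496
```

```bash
python3 st.py 66 0 167;python3 look.py c2
```

```text
grasp now (stand mm): 44.3 -0.1 178.4
t14.32 pos [ 0.6267 -0.2094  0.1596] toolx [ 0.0003 -0.0006 -1.    ] jawyaw -3.48 F [-2.7119  0.7388  4.864 ] w 0.0496 j6 -1.92
shift [0.0115 0.0001 0.0217] roll 0.0004 (0.0 deg) dist 0.025
```

View pics/c2s.png

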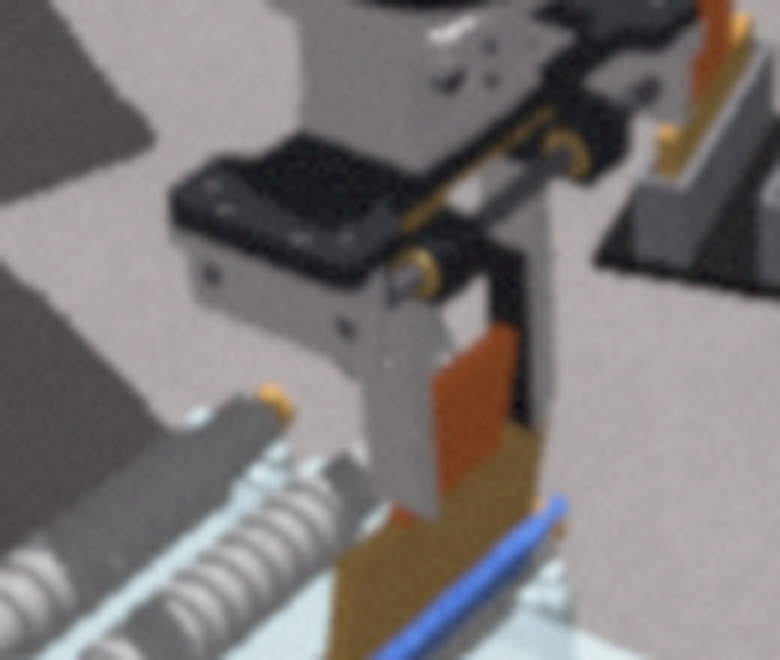

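send_rows:
  increments:
    - [-0.5,0.001,0,0.006,0]
    - [-0.5,0.003,0,0.011,0]
    - [-0.5,0.005,0,0.016,0]
    - [-0.5,0.008,0,0.022,0]
    - [-0.5,0.008,0,0.022,0]

```text
time: 14.78
tool_pos: [0.6491, -0.2108, 0.1495]
ee_rot: [-0.75, 1.57, -0.811]
wrist_force: [-1.2, -0.0, 2.1]
width: 0.0498
```

```bash
python3 st.py 66 0 167;python3 look.py c3
```

```text
grasp now (stand mm): 66.8 -0.1 168.3
t14.78 pos [ 0.6491 -0.2108  0.1495] toolx [ 0.0003 -0.0003 -1.    ] jawyaw -3.47 F [-1.2195 -0.0372  2.0504] w 0.0498 j6 -1.91
shift [ 0.0013  0.0001 -0.0008] roll 0.0005 (0.0 deg) dist 0.001
```

View pics/c3s.png

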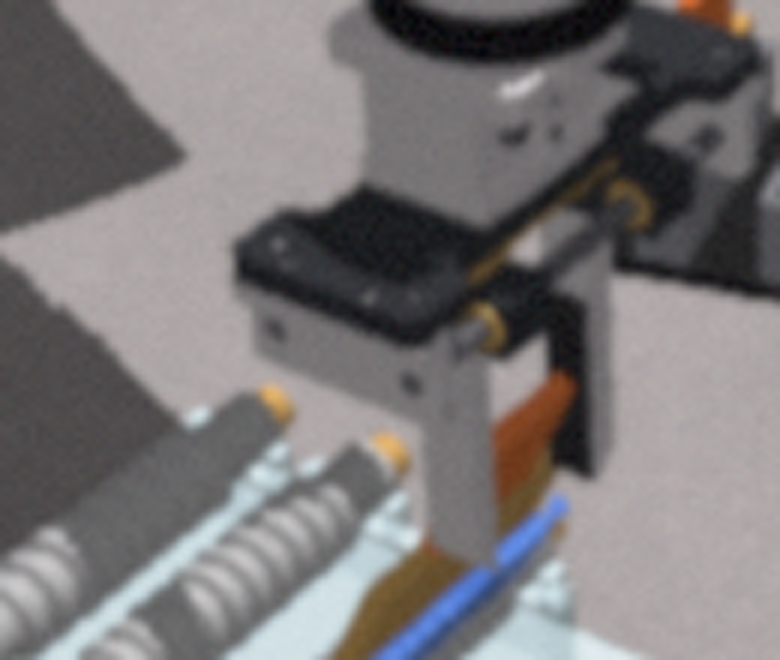

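send_rows:
  increments:
    - [-0.5,0.004,0,-0.001,0]
    - [-0.5,0.01,0,-0.0045,0]
    - [-0.5,0.016,0,-0.008,0]
    - [-0.5,0.02,0,-0.0103,0]
    - [-0.5,0.022,0,-0.0115,0]

```text
time: 15.25
tool_pos: [0.6356, -0.2097, 0.1254]
ee_rot: [2.722, 1.568, 2.661]
wrist_force: [-0.8, -0.0, -0.7]
width: 0.0498
```

```bash
python3 st.py 50 0 136.6
```

```text
grasp now (stand mm): 53.2 0.2 144.2
t15.25 pos [ 0.6356 -0.2097  0.1254] toolx [-0.0025  0.0013 -1.    ] jawyaw -3.50 F [-0.8147 -0.0412 -0.69  ] w 0.0498 j6 -1.91
shift [ 0.0076 -0.0002 -0.0031] roll 0.0000 (0.0 deg) dist 0.008
```

send_rows:
  increments:
    - [-0.5,0,0,0,0]
    - [-0.5,0.001,0,-0.0005,0]
    - [-0.5,0.002,0,-0.001,0]
    - [-0.5,0.003,0,-0.0015,0]
    - [-0.5,0.003,0,-0.0015,0]

```text
time: 15.67
tool_pos: [0.6354, -0.2098, 0.1247]
ee_rot: [0.192, 1.57, 0.131]
wrist_force: [-1.8, 0.1, 0.9]
width: 0.0499
```

```bash
python3 st.py 50 0 136.6
```

```text
grasp now (stand mm): 53.0 0.0 143.5
t15.67 pos [ 0.6354 -0.2098  0.1247] toolx [ 0.0004  0.0001 -1.    ] jawyaw -3.48 F [-1.7712  0.088   0.9487] w 0.0499 j6 -1.91
shift [ 0.0069 -0.     -0.003 ] roll 0.0004 (0.0 deg) dist 0.008
```

send_rows:
  increments:
    - [-0.5,0.001,0,-0.0006,0]
    - [-0.5,0.002,0,-0.0011,0]
    - [-0.5,0.003,0,-0.0017,0]
    - [-0.5,0.003,0,-0.0017,0]
    - [-0.5,0.003,0,-0.0017,0]

```text
time: 16.08
tool_pos: [0.6337, -0.2099, 0.1214]
ee_rot: [-0.483, 1.571, -0.544]
wrist_force: [-1.8, 0.7, 0.2]
width: 0.0499
```

```bash
python3 st.py 50 0 136.6
```

```text
grasp now (stand mm): 51.3 -0.2 140.2
t16.08 pos [ 0.6337 -0.2099  0.1214] toolx [ 0.0002 -0.0001 -1.    ] jawyaw -3.49 F [-1.7966  0.7404  0.1678] w 0.0499 j6 -1.91
shift [ 0.0036  0.0002 -0.0013] roll 0.0002 (0.0 deg) dist 0.004
```

send_rows:
  increments:
    - [-0.5,0.001,0,-0.0006,0]
    - [-0.5,0.002,0,-0.0011,0]
    - [-0.5,0.002,0,-0.0011,0]

```text
time: 16.33
tool_pos: [0.633, -0.2094, 0.1201]
ee_rot: [0.291, 1.569, 0.23]
wrist_force: [0.0, 1.0, 2.6]
width: 0.0494
```

```bash
python3 st.py 50 0 136.6
```

```text
grasp now (stand mm): 50.6 0.3 138.9
t16.33 pos [ 0.633  -0.2094  0.1201] toolx [ 0.0017  0.0004 -1.    ] jawyaw -3.47 F [0.0077 0.9955 2.61  ] w 0.0494 j6 -1.92
shift [ 0.0023 -0.0003 -0.0006] roll 0.0005 (0.0 deg) dist 0.002
```

send_rows:
  increments:
    - [-0.5,0.001,0,-0.0006,0]
    - [-0.5,0.002,0,-0.0011,0]
    - [-0.5,0.002,0,-0.0011,0]

```text
time: 16.58
tool_pos: [0.633, -0.2093, 0.1196]
ee_rot: [0.036, 1.566, -0.024]
wrist_force: [0.3, 2.1, 6.4]
width: 0.0495
```

```bash
python3 st.py 50 0 136.6
```

```text
grasp now (stand mm): 50.5 0.4 138.4
t16.58 pos [ 0.633  -0.2093  0.1196] toolx [ 0.0048 -0.0001 -1.    ] jawyaw -3.46 F [0.3461 2.0568 6.4068] w 0.0495 j6 -1.92
shift [ 0.0018 -0.0004 -0.0005] roll 0.0007 (0.0 deg) dist 0.002
```

send_rows:
  increments:
    - [-0.5,0,0.0005,0,0]
    - [-0.5,0,0.001,0,0]
    - [-0.5,0,0.001,0,0]

```text
time: 16.83
tool_pos: [0.6329, -0.2091, 0.1196]
ee_rot: [-0.304, 1.566, -0.365]
wrist_force: [1.8, 0.6, 6.1]
width: 0.0498
```

```bash
python3 st.py 50 0 136.6; python3 look.py c4
```

```text
grasp now (stand mm): 50.5 0.6 138.4
t16.83 pos [ 0.6329 -0.2091  0.1196] toolx [ 0.0046 -0.0018 -1.    ] jawyaw -3.47 F [1.8326 0.5662 6.0819] w 0.0498 j6 -1.91
shift [ 0.0018 -0.0006 -0.0005] roll 0.0005 (0.0 deg) dist 0.002
```

View pics/c4s.png

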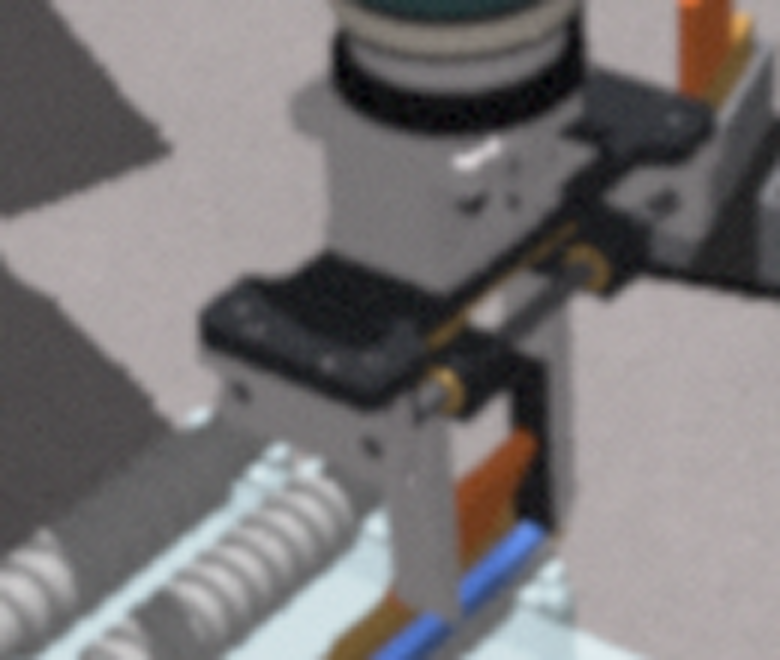

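send_rows:
  increments:
    - [-0.5,0.001,-0.0005,-0.0006,0]
    - [-0.5,0.002,-0.0005,-0.0012,0]
    - [-0.5,0.003,-0.0005,-0.0017,0]
    - [-0.5,0.003,-0.0005,-0.0017,0]

```text
time: 17.22
tool_pos: [0.6332, -0.2092, 0.1195]
ee_rot: [-0.136, 1.56, -0.196]
wrist_force: [1.1, 2.2, 12.3]
width: 0.0498
```

```bash
python3 st.py 50 0 136.6
```

```text
grasp now (stand mm): 50.7 0.5 138.3
t17.22 pos [ 0.6332 -0.2092  0.1195] toolx [ 0.0106 -0.0021 -0.9999] jawyaw -3.45 F [ 1.1175  2.1748 12.2554] w 0.0498 j6 -1.92
shift [ 0.0017 -0.0005 -0.0008] roll 0.0009 (0.0 deg) dist 0.002
```

send_rows:
  increments:
    - [-0.5,-0.0025,-0.001,0.001,0]
    - [-0.5,-0.0025,-0.0025,0.001,0]
    - [-0.5,-0.0025,-0.0035,0.001,0]
    - [-0.5,-0.0025,-0.0035,0.001,0]

```text
time: 17.55
tool_pos: [0.633, -0.2098, 0.1196]
ee_rot: [0.653, 1.563, 0.593]
wrist_force: [3.0, 7.1, 8.1]
width: 0.0498
```

```bash
python3 st.py 50 0 136.6
```

```text
grasp now (stand mm): 50.6 -0.1 138.4
t17.55 pos [ 0.633  -0.2098  0.1196] toolx [ 0.0066  0.0045 -1.    ] jawyaw -3.42 F [2.9536 7.0581 8.0627] w 0.0498 j6 -1.92
shift [ 0.0018  0.0001 -0.0006] roll 0.0015 (0.1 deg) dist 0.002
```

send_rows:
  increments:
    - [-0.5,0,0.003,0,0]
    - [-0.5,0,0.0055,0,0]
    - [-0.5,0,0.0065,0,0]
    - [-0.5,0,0.0065,0,0]

```text
time: 17.88
tool_pos: [0.6328, -0.2087, 0.1197]
ee_rot: [-0.733, 1.562, -0.794]
wrist_force: [1.7, -3.5, 7.0]
width: 0.0495
```

```bash
python3 st.py 50 0 136.6
```

```text
grasp now (stand mm): 50.4 1.0 138.5
t17.88 pos [ 0.6328 -0.2087  0.1197] toolx [ 0.0062 -0.0063 -1.    ] jawyaw -3.49 F [ 1.6756 -3.4567  7.0166] w 0.0495 j6 -1.91
shift [ 0.0019 -0.001  -0.0004] roll 0.0002 (0.0 deg) dist 0.002
```

send_rows:
  increments:
    - [-0.5,-0.002,-0.001,0.001,0]
    - [-0.5,-0.003,-0.003,0.001,0]
    - [-0.5,-0.003,0.001,0.001,0]
    - [-0.5,-0.003,0.003,0.001,0]
    - [-0.5,-0.003,0.003,0.001,0]

```text
time: 18.3
tool_pos: [0.6324, -0.2067, 0.1201]
ee_rot: [-1.372, 1.563, -1.434]
wrist_force: [1.8, -6.5, 1.4]
width: 0.0499
```

```bash
python3 st.py 50 0 136.6
```

```text
grasp now (stand mm): 49.8 3.0 138.9
t18.30 pos [ 0.6324 -0.2067  0.1201] toolx [ 0.0011 -0.0077 -1.    ] jawyaw -3.52 F [ 1.7844 -6.4804  1.3599] w 0.0499 j6 -1.91
shift [ 0.0024 -0.0029  0.0002] roll -0.0003 (-0.0 deg) dist 0.004
```

send_rows:
  increments:
    - [-0.5,-0.003,0.0,0.0017,0]
    - [-0.5,-0.007,0.0,0.004,0]
    - [-0.5,-0.009,0.001,0.005,0]
    - [-0.5,-0.009,0.001,0.005,0]
    - [-0.5,-0.009,0.001,0.005,0]

```text
time: 18.72
tool_pos: [0.6368, -0.2015, 0.1279]
ee_rot: [2.45, 1.568, 2.389]
wrist_force: [-0.7, 0.1, -2.0]
width: 0.0499
```

```bash
python3 st.py 53 6 144
```

```text
grasp now (stand mm): 53.8 8.4 146.7
t18.72 pos [ 0.6368 -0.2015  0.1279] toolx [-0.0018  0.0017 -1.    ] jawyaw -3.45 F [-0.7114  0.0903 -2.0314] w 0.0499 j6 -1.90
shift [ 0.0027 -0.0024 -0.0008] roll 0.0008 (0.0 deg) dist 0.004
```

send_rows:
  increments:
    - [-0.5,0.001,-0.0022,-0.0006,0]
    - [-0.5,0.003,-0.0022,-0.0015,0]
    - [-0.5,0.004,-0.0022,-0.002,0]
    - [-0.5,0.005,-0.0022,-0.0027,0]
    - [-0.5,0.006,-0.0022,-0.0033,0]

```text
time: 19.13
tool_pos: [0.6345, -0.2044, 0.1239]
ee_rot: [0.025, 1.568, -0.036]
wrist_force: [1.2, 0.9, 2.1]
width: 0.0493
```

```bash
python3 st.py 50 6 138
```

```text
grasp now (stand mm): 51.8 5.4 142.7
t19.13 pos [ 0.6345 -0.2044  0.1239] toolx [ 0.0027 -0.0001 -1.    ] jawyaw -3.48 F [1.2304 0.9141 2.1213] w 0.0493 j6 -1.91
shift [ 0.0047  0.0006 -0.0018] roll 0.0004 (0.0 deg) dist 0.005
```

send_rows:
  increments:
    - [-0.5,0.001,0,-0.0006,0]
    - [-0.5,0.002,0,-0.0012,0]
    - [-0.5,0.002,0,-0.0012,0]

```text
time: 19.38
tool_pos: [0.6345, -0.2044, 0.124]
ee_rot: [-0.099, 1.564, -0.16]
wrist_force: [2.7, 1.3, 5.9]
width: 0.0495
```

```bash
python3 st.py 54 1 147
```

```text
grasp now (stand mm): 51.8 5.4 142.8
t19.38 pos [ 0.6345 -0.2044  0.124 ] toolx [ 0.0064 -0.001  -1.    ] jawyaw -3.46 F [2.6634 1.2643 5.9284] w 0.0495 j6 -1.91
shift [-0.0042 -0.0044  0.0023] roll 0.0006 (0.0 deg) dist 0.006
```

send_rows:
  increments:
    - [-0.5,-0.004,0,0.0023,0]
    - [-0.5,-0.007,-0.001,0.004,0]
    - [-0.5,-0.007,-0.003,0.004,0]
    - [-0.5,-0.007,-0.005,0.004,0]
    - [-0.5,-0.007,-0.005,0.004,0]

```text
time: 19.8
tool_pos: [0.6356, -0.2102, 0.1269]
ee_rot: [3.096, 1.569, 3.034]
wrist_force: [-0.2, -0.5, -2.9]
width: 0.0495
```

```bash
python3 st.py 51 0.5 138.3
```

```text
grasp now (stand mm): 53.3 -0.4 145.7
t19.80 pos [ 0.6356 -0.2102  0.1269] toolx [-0.0019  0.0002 -1.    ] jawyaw -3.52 F [-0.2395 -0.4925 -2.8679] w 0.0495 j6 -1.91
shift [ 0.0074  0.0009 -0.0022] roll -0.0003 (-0.0 deg) dist 0.008
```

send_rows:
  increments:
    - [-0.5,0,0.001,0,0]
    - [-0.5,0.002,0.001,-0.0008,0]
    - [-0.5,0.004,0.001,-0.0018,0]
    - [-0.5,0.006,0.001,-0.003,0]
    - [-0.5,0.008,0.001,-0.0041,0]

```text
time: 20.22
tool_pos: [0.6324, -0.2083, 0.1197]
ee_rot: [0.249, 1.57, 0.189]
wrist_force: [3.5, -0.1, 5.8]
width: 0.0495
```

send_rows:
  increments:
    - [-0.5,0.001,0,-0.0006,0]
    - [-0.5,0.002,0,-0.0012,0]
    - [-0.5,0.002,0,-0.0012,0]

```text
time: 20.47
tool_pos: [0.6323, -0.2083, 0.1199]
ee_rot: [-0.106, 1.567, -0.166]
wrist_force: [2.1, -0.3, 3.7]
width: 0.0498
```

```bash
python3 st.py 51 0.5 138.3
```

```text
grasp now (stand mm): 49.8 1.3 138.7
t20.47 pos [ 0.6323 -0.2083  0.1199] toolx [ 0.0042 -0.0007 -1.    ] jawyaw -3.47 F [ 2.0734 -0.2617  3.7248] w 0.0498 j6 -1.91
shift [ 0.0004 -0.0008  0.0012] roll 0.0005 (0.0 deg) dist 0.001
```

send_rows:
  increments:
    - [-0.5,0.001,0,0.001,0]
    - [-0.5,0.002,0,0.0015,0]
    - [-0.5,0.004,0,0.001,0]
    - [-0.5,0.005,0,0.001,0]
    - [-0.5,0.005,0,0.001,0]

```text
time: 20.88
tool_pos: [0.635, -0.2086, 0.1186]
ee_rot: [-0.18, 1.561, -0.241]
wrist_force: [2.1, 1.9, 13.8]
width: 0.0496
```

```bash
python3 st.py 51 0.5 138.3;python3 look.py c5
```

```text
grasp now (stand mm): 52.5 1.2 137.4
t20.88 pos [ 0.635  -0.2086  0.1186] toolx [ 0.0095 -0.0023 -1.    ] jawyaw -3.45 F [ 2.0782  1.8833 13.787 ] w 0.0496 j6 -1.91
shift [-0.001  -0.0007 -0.0015] roll 0.0010 (0.1 deg) dist 0.002
```

View pics/c5s.png

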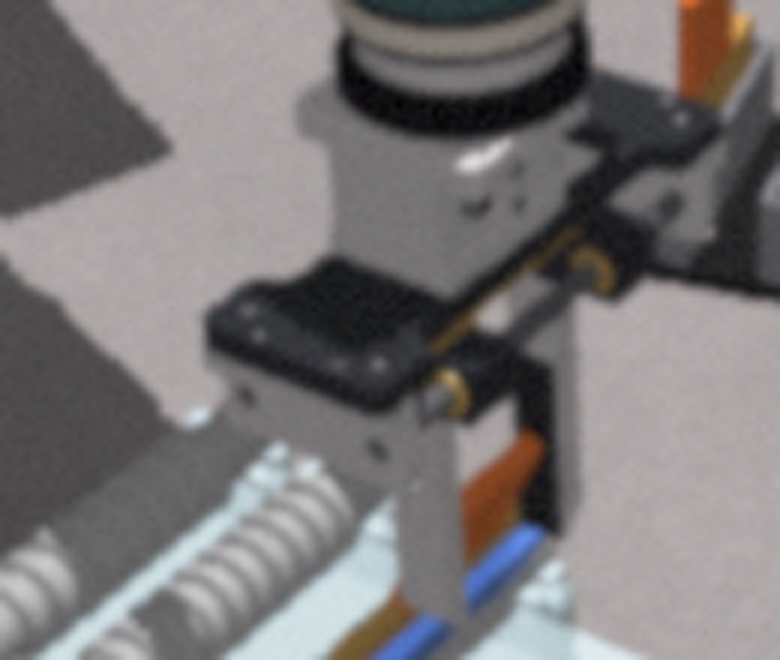

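send_rows:
  increments:
    - [-0.5,-0.002,0,0,0]
    - [-0.5,-0.004,0,0,0]
    - [-0.5,-0.004,0,0,0]
    - [-0.5,-0.004,0,0,0]

```text
time: 21.27
tool_pos: [0.6338, -0.2086, 0.119]
ee_rot: [-0.154, 1.565, -0.215]
wrist_force: [3.8, 1.1, 7.0]
width: 0.0497
```

```bash
python3 st.py 51 0.5 138.3
```

```text
grasp now (stand mm): 51.3 1.2 137.8
t21.27 pos [ 0.6338 -0.2086  0.119 ] toolx [ 0.0053 -0.0011 -1.    ] jawyaw -3.46 F [3.7944 1.0784 7.008 ] w 0.0497 j6 -1.91
shift [-0.0005 -0.0007 -0.0003] roll 0.0006 (0.0 deg) dist 0.001
```

send_rows:
  increments:
    - [-0.5,-0.001,0,0.001,0]
    - [-0.5,-0.002,0,0.002,0]
    - [-0.5,-0.002,0,0.002,0]
    - [-0.2,-0.002,0,0.002,0]
    - [0.3,-0.002,0,0.002,0]

```text
time: 21.68
tool_pos: [0.6331, -0.2086, 0.1181]
ee_rot: [3.081, 1.568, 3.02]
wrist_force: [-0.4, -1.2, -0.6]
width: 0.0533
```

send_rows:
  increments:
    - [0.5,0,0,0,0]
    - [0.5,0,0,0,0]
    - [0.5,0,0,0,0]

```text
time: 21.93
tool_pos: [0.633, -0.2085, 0.1176]
ee_rot: [2.911, 1.568, 2.85]
wrist_force: [0.1, 0.2, -0.3]
width: 0.0696
```

```bash
python3 st.py 51 0.5 138.3;python3 look.py c6
```

```text
grasp now (stand mm): 50.6 1.2 136.4
t21.93 pos [ 0.633  -0.2085  0.1176] toolx [-0.0028  0.0008 -1.    ] jawyaw -3.50 F [ 0.0883  0.1708 -0.261 ] w 0.0696 j6 -1.91
shift [-0.0019 -0.0007  0.0004] roll 0.0000 (0.0 deg) dist 0.002
```

View pics/c6s.png

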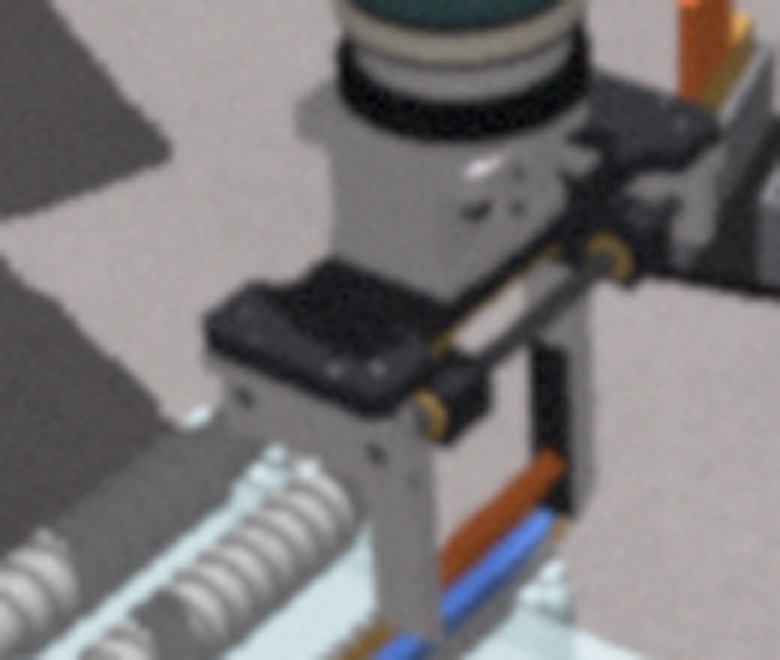

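send_rows:
  increments:
    - [0.5,-0.01,0,0,0]
    - [0.5,-0.03,0,0,0]
    - [0.5,-0.06,0,0,0]
    - [0.5,-0.09,0,-0.02,0]
    - [0.5,-0.11,0,-0.05,0]

```text
time: 22.4
tool_pos: [0.5854, -0.2057, 0.2318]
ee_rot: [-0.307, 1.567, -0.367]
wrist_force: [-0.2, 0.8, 0.4]
width: 0.0706
```

send_rows:
  increments:
    - [0.5,0,0,-0.03,0]
    - [0.5,0,0.02,-0.06,0]
    - [0.5,0,0.05,-0.09,0]
    - [0.5,0,0.09,-0.11,0]
    - [0.5,0,0.1,-0.12,0]

```text
time: 22.82
tool_pos: [0.4684, -0.0953, 0.2306]
ee_rot: [0.727, 1.569, 0.668]
wrist_force: [0.3, -0.4, 0.9]
width: 0.0703
```

```bash
python3 look.py c7 1
```

```text
(no output)
```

View pics/c7s.png

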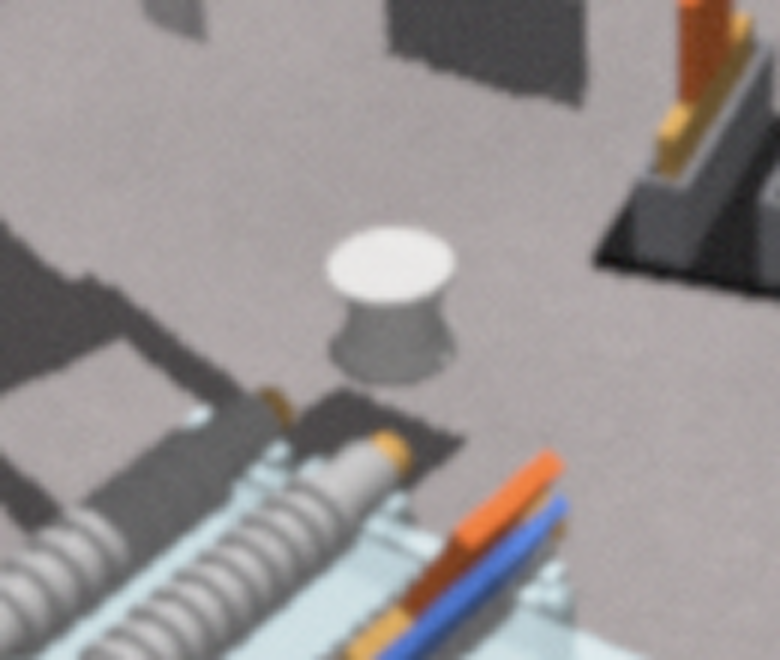

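View pics/c7t.png

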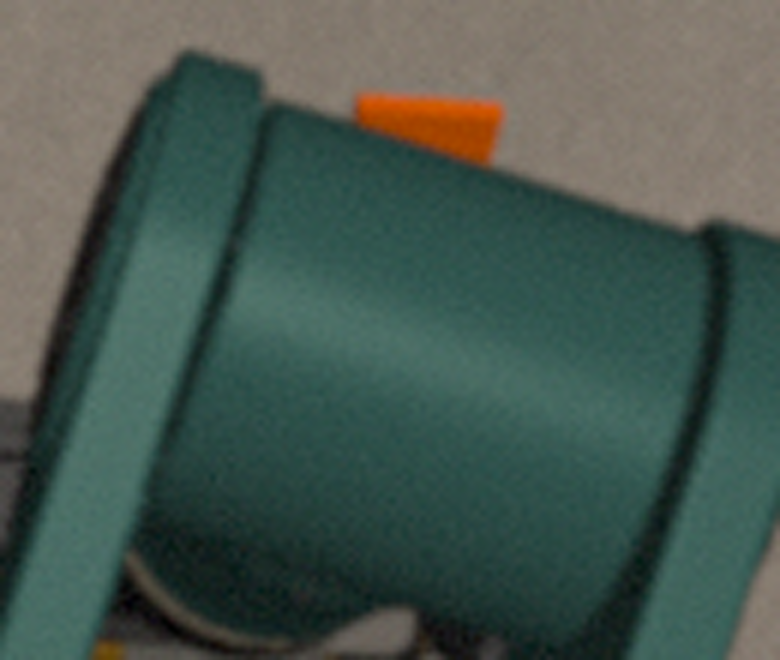

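send_rows:
  increments:
    - [0.5,0,0.03,-0.01,0]
    - [0.5,0,0.06,-0.02,0]
    - [0.5,0,0.1,-0.03,0]
    - [0.5,0,0.14,-0.05,0]
    - [0.5,0,0.18,-0.07,0]

```text
time: 23.33
tool_pos: [0.4142, 0.0805, 0.2293]
ee_rot: [-0.272, 1.57, -0.335]
wrist_force: [1.1, 1.2, 1.3]
width: 0.0706
```

```bash
cat > ovl.py <<'E'
import sys
from ov import *
from bench import robot
sys_name=sys.argv[1]
ps=[.5825,-.2066,-.0616]
def leaf(lift,dy,lean=30,off=0):
    B=[box(-4,4,-52,52,5.5,57),box(-4,4,-25,25,57,106)]
    a=np.radians(lean);out=[]
    for P,E in B:
        P=P+[off,dy,13+lift]
        out.append((np.c_[P[:,0]*np.cos(a)+P[:,2]*np.sin(a),P[:,1],50-P[:,0]*np.sin(a)+P[:,2]*np.cos(a)],E))
    return out
if __name__=="__main__":
    t=robot.snapshot("top");s=robot.snapshot("scene")
    pickle.dump((t,s),open(sys_name+".pkl","wb"))
    L=leaf(0,float(sys.argv[2]))
    draw(t,L+standb()[1:2],ps,375,170,100,80,8,sys_name+"_t.png")
    draw(s,L+standb()[1:2],ps,220,240,100,80,8,sys_name+"_s.png")
    crop(t,sys_name+"_t0.png",375,170,100,80,8);crop(s,sys_name+"_s0.png",220,240,100,80,8)
E
python3 ovl.py d1 0.5; python3 st.py 0 0 240
```

```text
grasp now (stand mm): -187.0 279.5 248.8
t23.43 pos [0.4129 0.0838 0.23  ] toolx [ 0.0012  0.0018 -1.    ] jawyaw -3.05 F [ 0.1356 -1.3945  0.0498] w 0.0704 j6 -1.45
shift [ 0.0085 -0.281   0.1848] roll 0.0079 (0.5 deg) dist 0.336
```

View pics/d1_t.png

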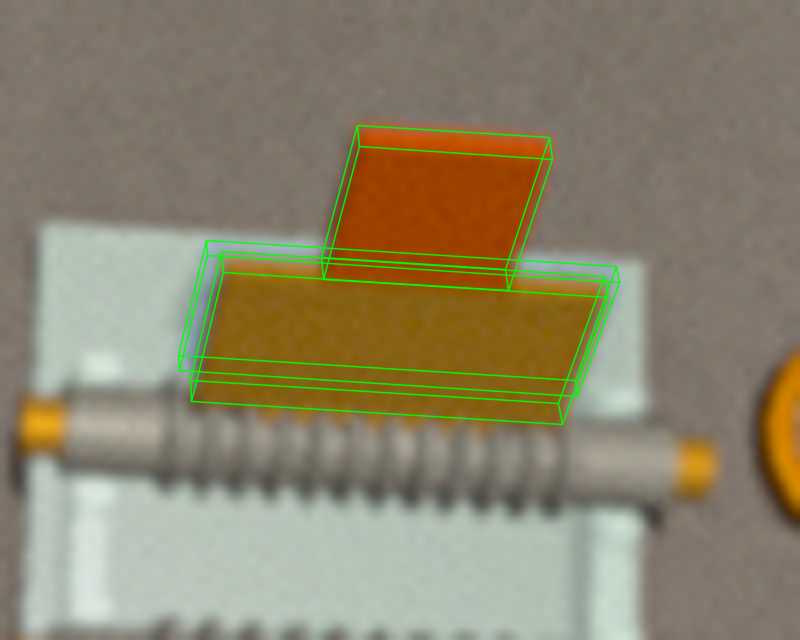

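View pics/d1_s.png

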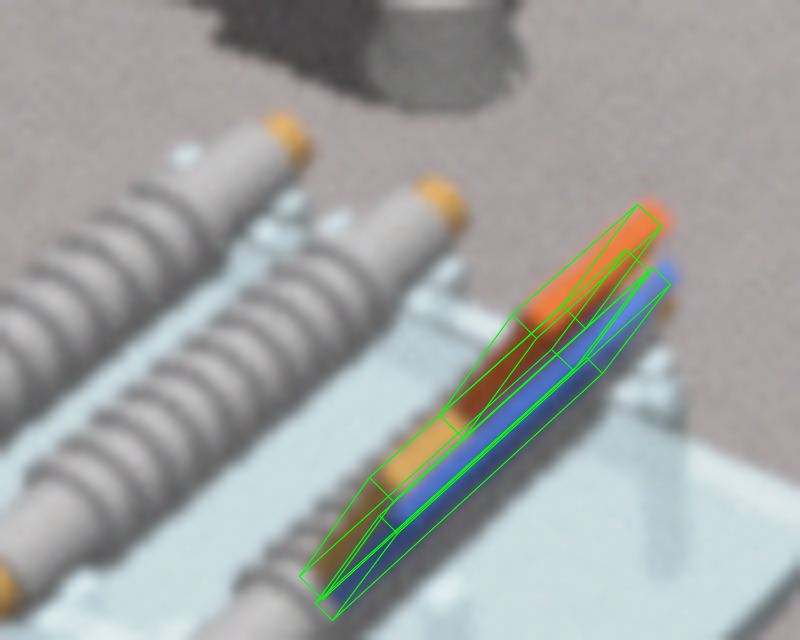

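View pics/d1_t0.png

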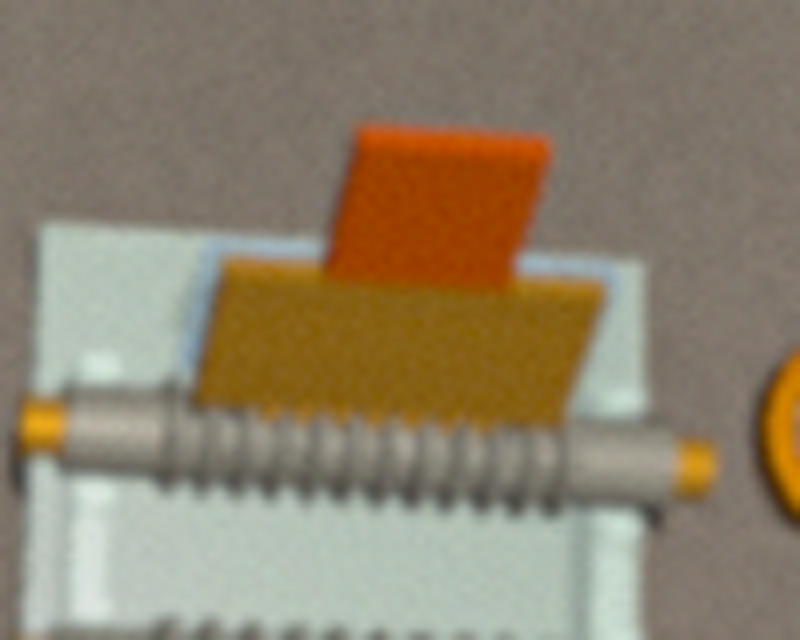

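View pics/d1_s0.png

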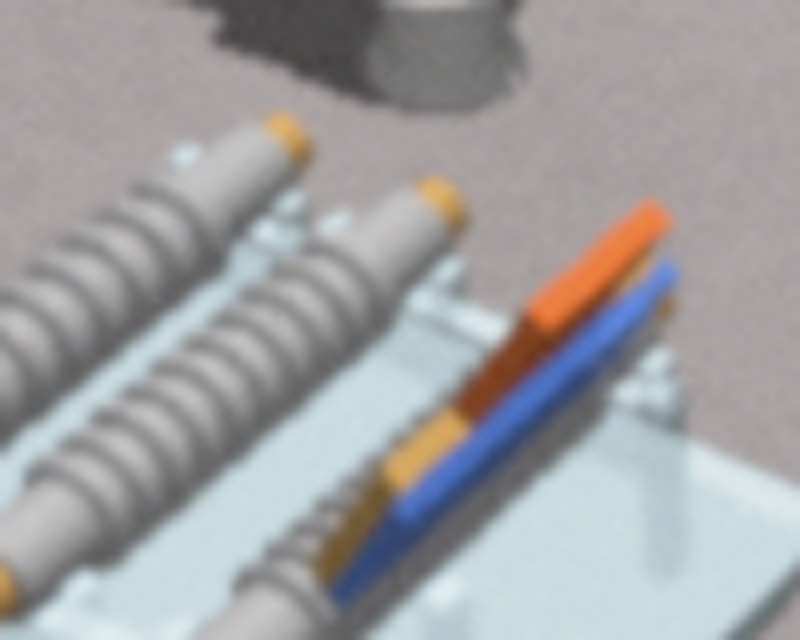

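Run:
```python
import pickle
from h import *
t,s=pickle.load(open("d1.pkl","rb"))
cv2.imwrite("pics/e_t.png",t["image"][:,:,::-1])
crop(s,"e_s.png",250,130,190,120,4)
```

```text
(no output)
```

View pics/e_t.png

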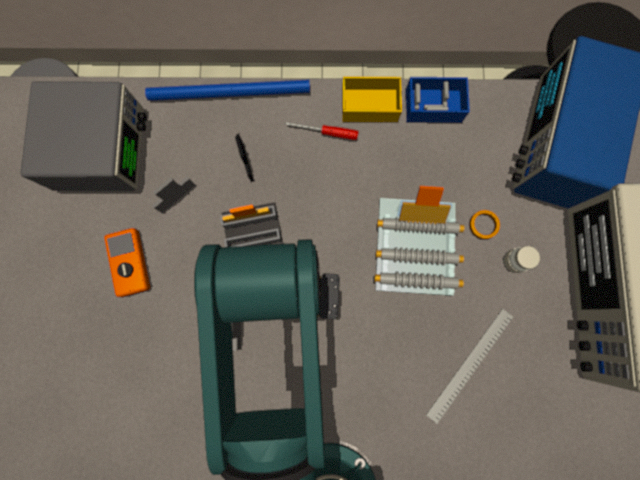

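View pics/e_s.png

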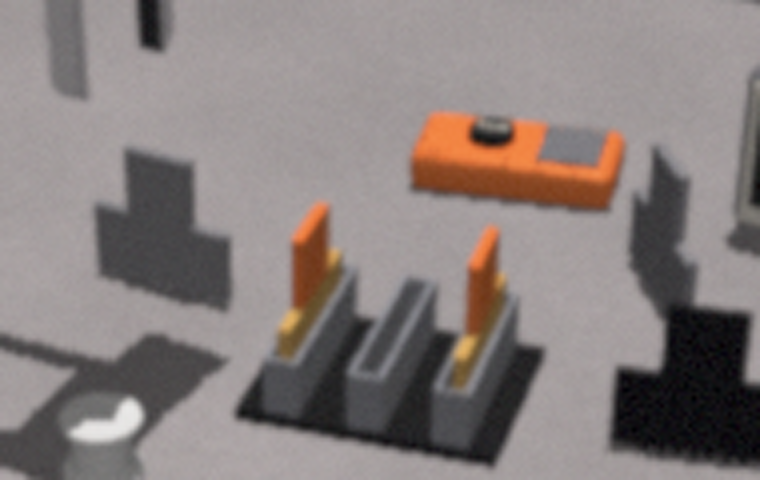

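Run:
```python
from ovl import *
t,s=pickle.load(open("d1.pkl","rb"))
f=4
im=cv2.resize(t["image"][170:250,375:475],None,fx=f,fy=f,interpolation=cv2.INTER_CUBIC)
hsv=cv2.cvtColor(im,cv2.COLOR_RGB2HSV)
m=((hsv[...,0]<28)&(hsv[...,1]>130));m[220:]=0;m[:, :60]=0;m[:,320:]=0
r=[]
for lift in np.arange(-3,7,.5):
  for dy in np.arange(-2,4,.5):
    c=np.zeros(m.shape,np.uint8)
    for P,E in leaf(lift,dy):
      W=P/1000@R.from_euler('z',ps[2]).as_matrix().T+[ps[0],ps[1],0]
      uv=((proj(t,W)-[375,170]+.5)*f-.5).round().astype(np.int32)
      cv2.fillConvexPoly(c,cv2.convexHull(uv),1)
    cm=c>0; c2=cm.copy();c2[200:]=0;m2=m.copy();m2[200:]=0
    r.append(((c2&m2).sum()/(c2|m2).sum(),lift,dy))
r.sort(reverse=True);print(r[:6]);print([max(x for x in r if x[1]==l) for l in(0,2,4.5)])
```

```text
Traceback (most recent call last):
  File "ovl.py", line 4, in <module>
    sys_name=sys.argv[1]
             ~~~~~~~~^^^
IndexError: list index out of range
```

```bash
python3 - x <<'E'
from ovl import *
t,s=pickle.load(open("d1.pkl","rb"))
f=4
im=cv2.resize(t["image"][170:250,375:475],None,fx=f,fy=f,interpolation=cv2.INTER_CUBIC)
hsv=cv2.cvtColor(im,cv2.COLOR_RGB2HSV)
m=((hsv[...,0]<28)&(hsv[...,1]>130));m[:, :60]=0;m[:,320:]=0
r=[]
for lift in np.arange(-3,7,.5):
  for dy in np.arange(-2,4,.5):
    c=np.zeros(m.shape,np.uint8)
    for P,E in leaf(lift,dy):
      W=P/1000@R.from_euler('z',ps[2]).as_matrix().T+[ps[0],ps[1],0]
      uv=((proj(t,W)-[375,170]+.5)*f-.5).round().astype(np.int32)
      cv2.fillConvexPoly(c,cv2.convexHull(uv),1)
    c2=c>0;c2[195:]=0;m2=m.copy();m2[195:]=0
    r.append((round((c2&m2).sum()/(c2|m2).sum(),4),float(lift),float(dy)))
r.sort(reverse=True);print(r[:6]);print([max(x for x in r if x[1]==l) for l in(0,2,4.5)])
E
```

```text
[(np.float64(0.9368), -1.0, 0.0), (np.float64(0.9363), -1.0, 0.5), (np.float64(0.9351), 0.0, 0.0), (np.float64(0.9349), -1.0, -0.5), (np.float64(0.9345), -1.5, -0.5), (np.float64(0.9337), 0.0, 0.5)]
[(np.float64(0.9351), 0.0, 0.0), (np.float64(0.9126), 2.0, 0.5), (np.float64(0.8832), 4.5, 0.5)]
```

Fully seated (best-fit lift about 0 to −1 mm, y offset about 0). I let the arm settle and hand the job in.

send_rows:
  increments:
    - [0.5,0,0,0,0]
    - [0.5,0,0,0,0]
    - [0.5,0,0,0,0]

```text
time: 23.68
tool_pos: [0.4147, 0.0785, 0.229]
ee_rot: [-1.505, 1.57, -1.568]
wrist_force: [-0.2, 0.0, -1.0]
width: 0.0702
```

```bash
python3 -c "
from bench import robot
print(robot.get_obs()['time'],robot.get_obs()['wrist_force']); print(robot.close_job())"
```

```text
23.6833 [-0.20433624  0.04920449 -0.98493887]
the job is handed in; nothing more can be done
None
```

The 10 mm leaf, from the middle rack slot, is pressed home on the working screw and stands leaning on the backrest near the middle of the thread. I handed the job in at 23.7 s.

- **Misfits not tried on the screw:** The camera put the working thread's pitch at 10 mm. I lifted the far-slot leaf, measured its pitch as 14 mm in the image, and put it back upright in its slot without trying it. The near-slot leaf was never moved. So only the leaf that fits was actually tried.
- **Fit:** In a groove, the leaf stopped 4.4 mm lower than when I set it about 5 mm along on the crests. Sideways pushes were held by the groove walls. I pressed with about 14–16 N, then let go.
- **Last checks:** In the overhead picture the released leaf matches the seated model, 0 to −1 mm along its height and about 0 mm off the middle. The other two leaves are upright in the rack, and nothing else appears to have moved.
- **Disagreements:** The groove stop first read about 1.7 mm above my estimate, which is why I ran the crest comparison. The scene camera was about 1 pixel off from the top one, so I relied on the top camera.

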